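# Send the shift's coin pots through to the window in the transfer slide

### The job

Pack all the coin pots that stand on the desk into the round tin on the transfer slide, upright and flat on its floor beside the one already there, while the carriage stays at the loading station and the gate stays shut. Then fold the gate away leaf by leaf, the end leaf first onto the middle one, those two onto the first leaf, and the whole stack round until it is parked alongside the slide. Last, push the carriage gently through until it clicks in at the window station, and leave the card reader, stamp and mug where they are.

Things in the scene. Friction and masses are not known exactly. Their poses are not given: they have to be found in the camera images.
- transfer_slide: the cash transfer slide, fixed to the desk: an aluminium bed 430 x 212 mm with two guide rods. Its origin lies on the desk top under the centre of the tin when the carriage is at the loading station; its x axis is the direction of travel, from the loading station to the window station, its y axis points left, z up. The gate stands across it at x = 0.130 m; hinge post at y = -0.118 m (right), keeper post at y = +0.13 m (left, 67 mm high)
- carriage (a joint): travel of the carriage along the rods in m: 0 = loading station, 0.190 = window station. A sprung ball drops into a notch at each station (about 6 N to push out of it; drags the last 4 mm home by itself); 1 to 2 N to slide in between; stops at -0.004 and 0.196
- tin_floor (a point): centre of the inner floor of the round tin that is bolted on the carriage: inner radius 84 mm, wall 3 mm thick and 43 mm high above the floor. Seven pots just go in, with one in the middle and six round it (56 mm from centre to centre leaves 2 to 4 mm of play). Axes as the slide's
- push_post_top (a point): top of the black upright push post on the near left corner of the carriage, 18 mm in diameter; it stands 91 mm above the carriage plate (the point is 125 mm above the desk)
- leaf1 (a joint): angle in rad of the first gate leaf about the hinge post: 0 = across the slide, 1.571 = parked alongside, pointing in the direction of travel. Stiffest hinge (0.30 N m), stays where it is left
- leaf2 (a joint): angle in rad of the middle leaf against the first: 0 = in line, 3.142 = folded flat back on it (0.10 N m, stays where it is left)
- leaf3 (a joint): angle in rad of the end leaf against the middle one: 0 = in line, 3.142 = folded flat back on it (0.03 N m, stays where it is left). It must be folded before the middle leaf; it ends between the two others. All three hinges turn the leaf clockwise seen from above, swinging out on the window side; the leaves are 80 mm long, 8 mm thick, between 30 and 72 mm above the desk, aluminium frames with clear panes
- post_pin (a point): axis of the first leaf's hinge (the hinge post), at the height of the leaf tops, 72 mm above the desk
- mid_pin (a point): axis of the hinge between first and middle leaf, 72 mm above the desk
- end_pin (a point): axis of the hinge between middle and end leaf, 72 mm above the desk
- knob1_top (a point): top of the tall black knob of the first leaf, 45 mm from its hinge: 16 mm in diameter, from 76 to 138 mm above the desk (the other two, shorter knobs reach 104 mm, so grip its top 30 mm). All three knobs spin freely on their pins, so a gripper can lead them round an arc without turning
- knob2_top (a point): top of the black knob of the middle leaf, 70 mm from that leaf's hinge: 16 mm in diameter, from 73 to 104 mm above the desk
- knob3_top (a point): top of the black knob of the end leaf, 70 mm from that leaf's hinge: 16 mm in diameter, from 73 to 104 mm above the desk
- pot0: coin pot: aluminium pot, 52 mm diameter, rim of the grey lid rounded, with an upright grip 20 mm in diameter and 32 mm tall on the lid (lid top 44 mm, grip top 76 mm above the underside); 0.16 kg; origin at the centre of its underside, z up. This one stands in the tin from the start
- pot1: coin pot: aluminium pot, 52 mm diameter, rim of the grey lid rounded, with an upright grip 20 mm in diameter and 32 mm tall on the lid (lid top 44 mm, grip top 76 mm above the underside); 0.16 kg; origin at the centre of its underside, z up. It stands on the desk to the right of the ticket printer, or is absent
- pot2: coin pot: aluminium pot, 52 mm diameter, rim of the grey lid rounded, with an upright grip 20 mm in diameter and 32 mm tall on the lid (lid top 44 mm, grip top 76 mm above the underside); 0.16 kg; origin at the centre of its underside, z up. It stands on the desk to the right of the ticket printer, or is absent
- pot3: coin pot: aluminium pot, 52 mm diameter, rim of the grey lid rounded, with an upright grip 20 mm in diameter and 32 mm tall on the lid (lid top 44 mm, grip top 76 mm above the underside); 0.16 kg; origin at the centre of its underside, z up. It stands on the desk to the right of the ticket printer, or is absent
- pot4: coin pot: aluminium pot, 52 mm diameter, rim of the grey lid rounded, with an upright grip 20 mm in diameter and 32 mm tall on the lid (lid top 44 mm, grip top 76 mm above the underside); 0.16 kg; origin at the centre of its underside, z up. It stands on the desk to the right of the ticket printer, or is absent
- pot5: coin pot: aluminium pot, 52 mm diameter, rim of the grey lid rounded, with an upright grip 20 mm in diameter and 32 mm tall on the lid (lid top 44 mm, grip top 76 mm above the underside); 0.16 kg; origin at the centre of its underside, z up. It stands on the desk to the right of the ticket printer, or is absent
- pot6: coin pot: aluminium pot, 52 mm diameter, rim of the grey lid rounded, with an upright grip 20 mm in diameter and 32 mm tall on the lid (lid top 44 mm, grip top 76 mm above the underside); 0.16 kg; origin at the centre of its underside, z up. It stands on the desk to the right of the ticket printer, or is absent
- ticket_printer: black ticket printer, fixed, in the middle of the desk, 156 mm high; seen from its origin it spans x -0.115 to 0.083 m and y -0.072 to 0.075 m in its own axes
- card_reader: bystander: blue card reader, 150 x 128 x 30 mm, at the near edge
- date_stamp: bystander: red and black self-inking stamp, 74 mm high, behind the printer
- tea_mug: bystander: blue and white mug, 92 mm high, behind the printer
Mind the look-alikes: they are no part of the job. What is shaped like the pot4 but yellow is not meant.

How it is judged:
By the outcome, as a careful person would: the job done as asked, in the order asked, and still so for the second after the job is handed in, with the robot touching nothing.
Of pot1, pot2, pot3, pot4, pot5, pot6 only 4 to 6 are there at a start; the rules pass over those that are not, and their reading is None.
At some moment in a run one of pot1, pot2, pot3, pot4, pot5, pot6 may be knocked a few centimetres aside while the robot is not near it.
It also fails if it takes over 210 s, if anything falls off the work surface, if the arm or the gripper's body presses on something with over 40 N, if the wrist force passes 120 N, or if a joint passes its speed limit or range.

### The arm

A 6-joint arm with a two-finger parallel gripper is mounted at the origin on a cart in front of the work surface, level with it; the furniture and walls round the work are solid. World frame = base frame: x ahead of the robot, y to its left, z up, the work surface at z = 0. Lengths are in m, angles in rad, forces in N, time in s.
With the tool pointing down it reaches from about 0.35 to 0.775 m from the base axis. Payload 5.5 kg.
Tool frame: the origin (TCP) lies on the centre line of the jaws, within the pads' length; the fingertips stand 11 mm ahead of it and the grasp point (between the pads) lies 8 mm behind it (env.nose_length is the distance from the TCP to the fingertips, in m); x points along the fingers, z is the direction in which the jaws open and shut, and the axes are right-handed (so a half turn about x gives the same grasp; the last joint's range is limited). The gripper opens to 85 mm and grips with 20 to 120 N. Pads are 22 mm wide; open, the fingers measure 114 mm over their backs; the gripper's body (76 mm by 85 mm) begins 54 mm behind the grasp point. The pads swing forward as they close: fully open they stand 13 mm farther back than shut.
Start: joints at [-1.447, 0.313, 0.046, 1.304, 0, 1.431], TCP at [0.15, -0.555, 0.242] pointing down, gripper open.
Joint ranges: [-2.76, 2.76], [-0.86, 1.69], [-1.03, 1.26], [-2.2, 2.34], [-1.47, 1.5], [-3.14, 3.14]. Speed limits (rad/s): [2.57, 2.57, 3.14, 3.14, 3.14, 3.14].

### API

Orientations are given as a unit quaternion [w, x, y, z].
In Python, from workcell import env gives the robot as it stands. The module is installed in compiled form; this text tells all that it offers.
- The arm moves only by the tool step_arm, never from a script. Its argument "moves" is a list that holds one entry, the list of rows, each a list of 7 numbers: the turn, a rotation vector about the tool's x, y, z in rad, then the shift along the tool's x, y, z in m, then the opening, from 0 (shut) to 1 (fully open). In form: [[[rx, ry, rz, tx, ty, tz, grip], ...]]. A call has 1 to 12 rows; each row is the pose to reach, as a shift and turn from the pose measured when the call began, along the tool's axes at that moment; what a row does not reach only later rows make up. A row lasts 1/10 s, in which the tool goes at most 50 mm and 8.59 degrees, less where a joint would pass 70% of its speed; a pose out of reach is approached as far as the arm can. A call with a gripper value outside its range is refused whole. The fingers move at their own pace and stop on an object; "force" is the grip in N (left out, the last holds). Time passes only in rows, so rows that repeat a pose let the fingers close. It gives the time, the measured TCP pose, the force and the opening at its end, in the units of the state.
- env.get_state(): the state, without advancing time (a new reading comes with each control period).
- env.read_camera(name): name is "scene" or "top" or "wrist"; returns (picture, depth): 384x512x3 uint8, red, green, blue; 384x512 float32, m along the optical axis (not along the pixel's ray), 0 where there is no reading.
- env.get_calibration(name): a dict with "mtx" (3x3 intrinsics, pixels), "distortion" ([k1, k2, p1, p2, k3] as OpenCV has them; the pictures are not rectified), "camera_from_world" (4x4, takes a point from world to camera coordinates); the wrist camera has in their place "T_tool_cam" (4x4, takes a point from camera to tool coordinates, whose origin is the TCP and whose axes are the tool frame's). Camera axes: x right, y down, z forward; pixel columns grow to the right and rows downward; lengths in m; the calibration is good to about 2 mm. A picture is of the moment at which its call begins: read the wrist's pose just before it. get_calibration takes no time and is no camera call.
- env.hand_in(): hands the job in, once; it reports no verdict.
Trained networks look in the newest picture that a camera, given by its name, has taken for a name from the list of things; names that differ only in an ending like _2 or _b are one class to them, and where a whole thing is asked for, a point or a joint stands for the part that bears it (a point fixed in the world has none). Each returns a list of dicts, best first, with "confidence" (0 to 1); they miss things now and then, are a little off and sometimes report something else, mostly with a low value. They report only what shows in the picture. A call takes as long as a camera call. They do not tell look-alikes from the thing itself.
- env.boxes_of(camera, thing): "uv" ([column, row] in pixels, amid what is visible of it).
- env.silhouettes(camera, thing): "mask" (384x512 bool, what is visible of it) and "uv" ([column, row] in pixels, amid what is visible of it).
The state is a dict: "clock": time; "joint_pos": joint angles; "qvel": joint speeds; "tau": joint torques, N m; "tcp_pos": TCP position; "orientation": TCP orientation; "wrist_force": force on the tool from outside, world axes, zero at the start; "ft_torque": the same for the moment, N m; "finger_gap": finger opening in m.
Only numpy, scipy, OpenCV 4.12 (cv2) and the standard library are available. Lean on these libraries where they do the work, as an engineer would, in place of code of your own. Each camera call takes 0.05 s, during which the arm holds its last target.

## Working session

There is one attempt and no reset: what is moved stays moved. The work goes in short steps, Python scripts to look and compute and a tool call to move; the robot and the scene stay as the last step left them, time stands still between calls to the robot, and variables do not carry over. Pictures are saved under pics/ and viewed, and the job is handed in when it is done.

Besides the shell and the picture viewer there is one more tool, called after ">>>" by a JSON object that holds its "op" and its "data". step_arm: Moves the arm, as the interface text tells. Its arguments: {"type":"object","properties":{"moves":{"type":"array","items":{"type":"array","items":{"type":"array","items":{"type":"number"}}}},"force":{"type":"number"}},"required":["moves"]}

```bash
mkdir -p pics; ls
python3 - <<'E'
from workcell import env
import cv2,numpy as np
print(env.get_state())
for n in ["scene","top","wrist"]:
    p,d=env.read_camera(n); cv2.imwrite(f"pics/{n}0.png",p[:,:,::-1]); np.save(f"{n}_d.npy",d)
    print(n,env.get_calibration(n))
E
```

```text
pics
{'clock': 0.0, 'joint_pos': array([-1.44660435e+00,  3.14010072e-01,  4.49751999e-02,  1.30358229e+00,
       -8.41714673e-07,  1.43121372e+00]), 'qvel': array([-7.46788920e-04, -8.62598352e-05, -1.26409804e-03, -1.23370423e-03,
        8.65059031e-04, -1.38869586e-04]), 'tau': array([ 3.88572507e-04, -4.80627680e+01,  2.98534799e+01,  1.92879571e-02,
       -1.02669644e-04,  7.12451325e-06]), 'tcp_pos': array([ 0.1498571 , -0.55462591,  0.24140179]), 'orientation': array([ 0.56095824,  0.43036341,  0.56186205, -0.42944643]), 'wrist_force': array([-0.59452311, -0.33005012,  1.34854551]), 'ft_torque': array([ 0.02217925,  0.02857035, -0.02180992]), 'finger_gap': 0.08531653435532915}
scene {'mtx': array([[398.26964766,   0.        , 250.31401651],
       [  0.        , 398.26964766, 192.83190726],
       [  0.        ,   0.        ,   1.        ]]), 'distortion': array([-0.10698477,  0.        ,  0.        ,  0.        ,  0.        ]), 'camera_from_world': array([[ 0.68917579, -0.72412763, -0.02599831, -0.37502886],
       [-0.29097249, -0.24371165, -0.92517006,  0.25538162],
    
[... 549 characters left out ...]
.98266707,  1.42677652],
       [ 0.        ,  0.        ,  0.        ,  1.        ]])}
wrist {'mtx': array([[322.63042445,   0.        , 255.49311202],
       [  0.        , 322.63042445, 198.47082334],
       [  0.        ,   0.        ,   1.        ]]), 'distortion': array([-0.01185815,  0.        ,  0.        ,  0.        ,  0.        ]), 'T_tool_cam': array([[-7.38364724e-04, -2.72352897e-01,  9.62197149e-01,
        -1.31883235e-01],
       [-7.49342585e-04, -9.62196991e-01, -2.72353427e-01,
         6.96321102e-02],
       [ 9.99999447e-01, -9.22111462e-04,  5.06366692e-04,
        -7.87940418e-04],
       [ 0.00000000e+00,  0.00000000e+00,  0.00000000e+00,
         1.00000000e+00]])}
```

View pics/scene0.png

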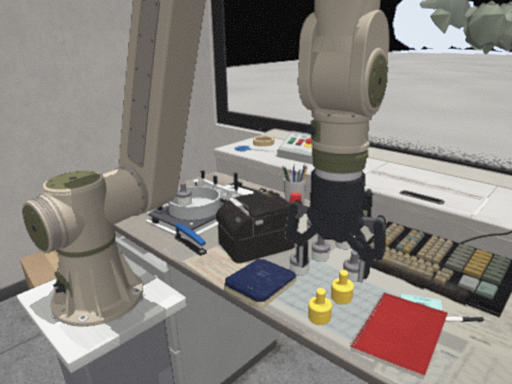

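View pics/top0.png

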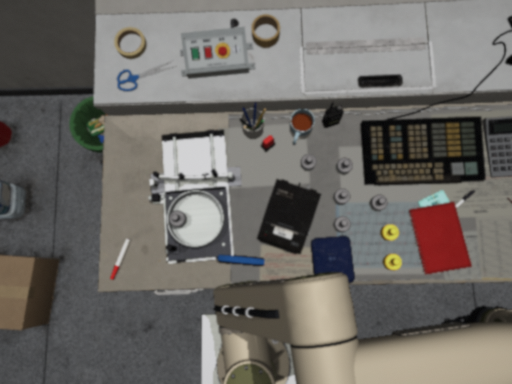

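View pics/wrist0.png

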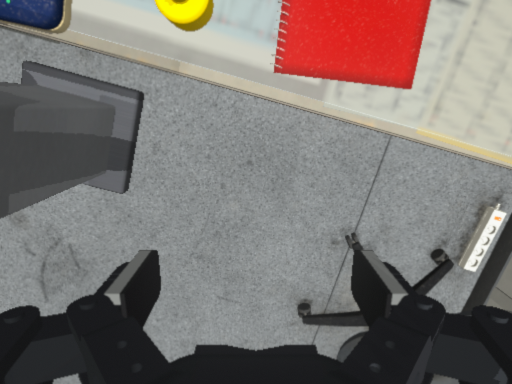

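The top view shows five grey pots on the desk, at (308,162), (344,165), (341,197), (378,202) and (341,224). One more stands in the tin at (178,217). The two yellow look-alikes are at (391,232) and (393,262). The slide runs away from the robot, with the gate across it at row ~180.

```bash
cat > h.py <<'E'
from workcell import env
import cv2,numpy as np
from scipy.spatial.transform import Rotation as R
def pose():
    s=env.get_state(); q=s["orientation"]; T=np.eye(4); T[:3,:3]=R.from_quat([q[1],q[2],q[3],q[0]]).as_matrix(); T[:3,3]=s["tcp_pos"]; return T
def cam(n,T=None):
    c=env.get_calibration(n)
    if n=="wrist": Twc=(pose() if T is None else T)@c["T_tool_cam"]
    else: Twc=np.linalg.inv(c["camera_from_world"])
    return c["mtx"],c["distortion"],Twc
def ray(n,uv,z,T=None):
    K,D,Twc=cam(n,T)
    uv=np.atleast_2d(np.float64(uv)).reshape(-1,1,2)
    p=cv2.undistortPoints(uv,K,D).reshape(-1,2)
    d=np.c_[p,np.ones(len(p))]@Twc[:3,:3].T; o=Twc[:3,3]
    return o+d*((z-o[2])/d[:,2])[:,None]
def proj(n,P,T=None):
    K,D,Twc=cam(n,T); M=np.linalg.inv(Twc)
    r,_=cv2.Rodrigues(M[:3,:3]); return cv2.projectPoints(np.float64(np.atleast_2d(P)),r,M[:3,3],K,D)[0].reshape(-1,2)
def cloud(n,d,T=None):
    K,D,Twc=cam(n,T); h,w=d.shape
    uu,vv=np.meshgrid(np.arange(w),np.arange(h))
    p=cv2.undistortPoints(np.stack([uu,vv],-1).reshape(-1,1,2).astype(float),K,D).reshape(-1,2)
    X=np.c_[p,np.ones(len(p))]*d.reshape(-1,1)
    W=X@Twc[:3,:3].T+Twc[:3,3]; W[d.reshape(-1)==0]=np.nan
    return W.reshape(h,w,3)
def snap(n,name,crop=None,scale=1):
    T=pose(); p,d=env.read_camera(n); im=p[:,:,::-1]
    if crop: a,b,c,e=crop; im=im[b:e,a:c]
    if scale!=1: im=cv2.resize(im,None,fx=scale,fy=scale,interpolation=cv2.INTER_CUBIC)
    cv2.imwrite(f"pics/{name}.png",im); return p,d,T
def go(target,yaw=None):
    """tool shift to world TCP target; also rotvec for pointing straight down w/ jaw axis (tool z) at world yaw"""
    T=pose(); s=T[:3,:3].T@(np.array(target)-T[:3,3])
    if yaw is None: return s.round(4)
    zt=np.array([np.cos(yaw),np.sin(yaw),0]); xt=np.array([0,0,-1.]); yt=np.cross(zt,xt)
    Rt=np.c_[xt,yt,zt]
    return R.from_matrix(T[:3,:3].T@Rt).as_rotvec().round(3),s.round(4)
E
python3 - <<'E'
from h import *
T=pose(); print("toolaxes",T[:3,:3].round(3))
p,d=env.read_camera("top"); W=cloud("top",d)
for th in ["pot1","knob1_top","knob2_top","knob3_top","push_post_top","tin_floor","transfer_slide","ticket_printer","post_pin","mid_pin","end_pin","date_stamp","tea_mug"]:
    for r in env.boxes_of("top",th)[:9]:
        u,v=r["uv"]; z=0.0765 if th=="pot1" else 0.1
        print(th,round(r["confidence"],2),np.round([u,v]),"depthpt",W[int(round(v)),int(round(u))].round(3))
for uv in [(308,162),(344,165),(341,197),(378,202),(341,224)]:
    print(uv,ray("top",uv,0.076).round(3),W[uv[1],uv[0]].round(3))
im=cv2.resize(p[100:280,140:420,::-1],None,fx=2.8,fy=2.8,interpolation=cv2.INTER_CUBIC);cv2.imwrite("pics/top1.png",im)
s,_=env.read_camera("scene");cv2.imwrite("pics/sc1.png",cv2.resize(s[150:270,130:290,::-1],None,fx=4.5,fy=4.5,interpolation=cv2.INTER_CUBIC))
E
```

```text
toolaxes [[-0.     0.965  0.261]
 [ 0.001  0.261 -0.965]
 [-1.     0.    -0.001]]
pot1 0.82 [177. 217.] depthpt [0.446 0.216 0.112]
pot1 0.82 [393. 261.] depthpt [ 0.298 -0.435  0.073]
pot1 0.68 [378. 207.] depthpt [ 0.467 -0.409  0.049]
pot1 0.66 [389. 229.] depthpt [ 0.398 -0.439  0.045]
pot1 0.65 [343. 167.] depthpt [ 0.601 -0.308  0.048]
pot1 0.6 [309. 163.] depthpt [ 0.617 -0.199  0.049]
pot1 0.55 [340. 224.] depthpt [ 0.417 -0.287  0.048]
pot1 0.54 [341. 192.] depthpt [ 0.515 -0.292  0.073]
knob1_top 0.3 [335. 255.] depthpt [ 0.322 -0.269  0.025]
knob2_top 0.5 [178. 176.] depthpt [0.582 0.221 0.076]
knob2_top 0.5 [196. 227.] depthpt [0.422 0.17  0.038]
knob3_top 0.73 [198. 177.] depthpt [0.577 0.158 0.073]
knob3_top 0.46 [164. 177.] depthpt [0.582 0.268 0.066]
knob3_top 0.43 [266. 142.] depthpt [ 0.685 -0.062  0.075]
push_post_top 0.79 [195. 222.] depthpt [0.438 0.173 0.039]
tin_floor 0.97 [198. 224.] depthpt [0.431 0.163 0.038]
tin_floor 0.54 [176. 175.] depthpt [0.596 0.237 0.028]
tin_floor 0.34 [194. 176.] depthpt [0.581 0.17  0.073]
tin_floor 0.29 [340. 222.] depthpt [ 0.42
[... 164 characters left out ...]
[0.6   0.18  0.015]
mid_pin 0.64 [378. 203.] depthpt [ 0.48  -0.409  0.053]
end_pin 0.57 [178. 178.] depthpt [0.578 0.224 0.061]
date_stamp 0.67 [263. 142.] depthpt [ 0.686 -0.052  0.071]
tea_mug 0.77 [301. 128.] depthpt [ 0.734 -0.178  0.056]
tea_mug 0.69 [342. 166.] depthpt [ 0.605 -0.305  0.045]
tea_mug 0.52 [198. 174.] depthpt [0.602 0.168 0.004]
tea_mug 0.16 [198. 224.] depthpt [0.431 0.163 0.038]
(308, 162) [[ 0.614 -0.194  0.076]] [ 0.617 -0.195  0.063]
(344, 165) [[ 0.601 -0.306  0.076]] [ 0.603 -0.308  0.067]
(341, 197) [[ 0.499 -0.291  0.076]] [ 0.502 -0.295  0.051]
(378, 202) [[ 0.479 -0.404  0.076]] [ 0.482 -0.408  0.06 ]
(341, 224) [[ 0.414 -0.286  0.076]] [ 0.416 -0.288  0.062]
```

View pics/top1.png

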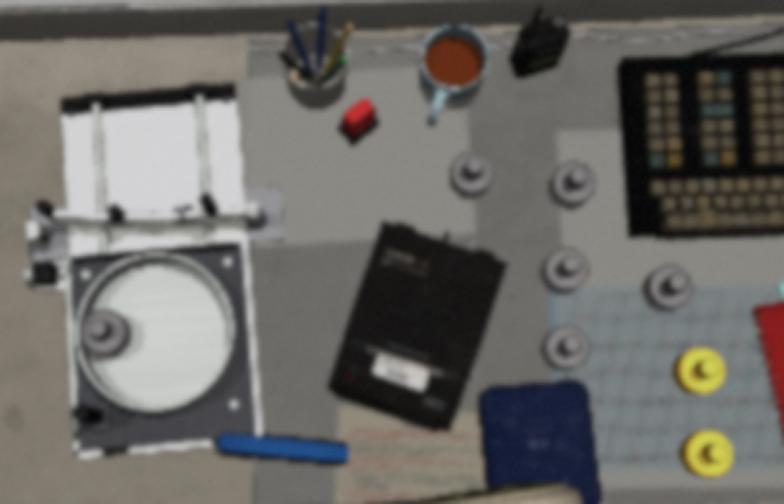

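View pics/sc1.png

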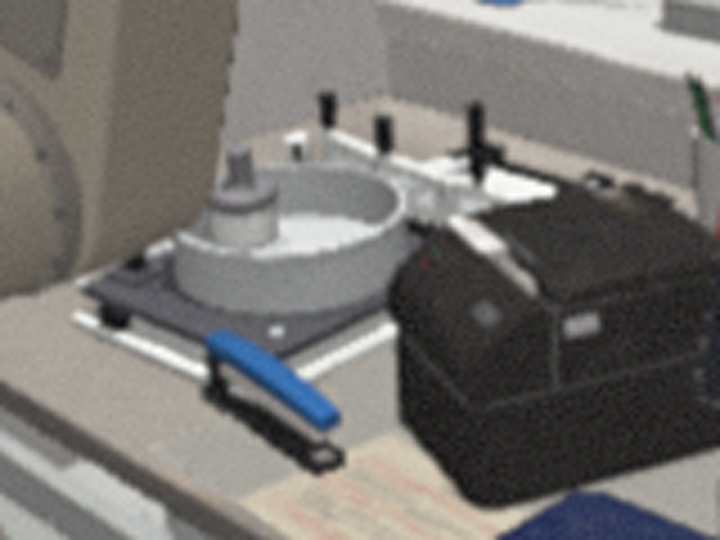

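Run:
```python
from h import *
print(env.nose_length)
p,d=env.read_camera("top"); W=cloud("top",d)
# tin rim: points 0.07<z<0.09
r=W[185:275,155:245].reshape(-1,3)
for lo,hi in [(0.028,0.036),(0.036,0.046),(0.065,0.095)]:
    m=(r[:,2]>lo)&(r[:,2]<hi); print(lo,m.sum(),np.nanmedian(r[m],0))
m=(r[:,2]>0.068)&(r[:,2]<0.09); q=r[m]
from scipy.optimize import least_squares
f=lambda x: np.hypot(q[:,0]-x[0],q[:,1]-x[1])-0.0855
s=least_squares(f,[0.43,0.165],loss="soft_l1",f_scale=0.003); print("rim",s.x,np.abs(s.fun).mean())
# edges: printer
r=W[150:270,240:330].reshape(-1,3); m=r[:,2]>0.13; q=r[m]
hull=cv2.convexHull(q[:,:2].astype(np.float32)).reshape(-1,2); print(cv2.minAreaRect(q[:,:2].astype(np.float32)), q[:,2].max()); print(cv2.boxPoints(cv2.minAreaRect(q[:,:2].astype(np.float32))))
print("pot0 tin ray",ray("top",(177,215),0.113))
```

```text
0.011
0.028 1423 [0.4005382  0.15473471 0.0336988 ]
0.036 2255 [0.43565458 0.16321758 0.03903636]
0.065 515 [0.44690573 0.21431415 0.08098554]
rim [0.44806893 0.16071078] 0.011710762073382232
((0.4528542757034302, -0.1269456446170807), (0.1442987620830536, 0.1729903668165207), 69.05713653564453) 0.1620139739512192
[[ 0.34628436 -0.1634121 ]
 [ 0.50784653 -0.22524521]
 [ 0.55942416 -0.0904792 ]
 [ 0.39786202 -0.02864608]]
pot0 tin ray [[0.4524515  0.21593644 0.113     ]]
```

Run:
```python
from h import *
print(go([0.5,-0.31,0.30],np.pi/2))
```

```text
(array([-2.878, -0.   ,  0.   ]), array([-0.0577,  0.4019, -0.1454]))
```

>>> {"op": "step_arm", "data": {"moves": [[[-1.6, 0, 0, -0.06, 0.25, -0.1, 0.5], [-1.6, 0, 0, -0.06, 0.25, -0.1, 0.5], [-1.6, 0, 0, -0.06, 0.25, -0.1, 0.5], [-1.6, 0, 0, -0.06, 0.25, -0.1, 0.5], [-1.6, 0, 0, -0.06, 0.25, -0.1, 0.5], [-1.6, 0, 0, -0.06, 0.25, -0.1, 0.5], [-1.6, 0, 0, -0.06, 0.25, -0.1, 0.5], [-1.6, 0, 0, -0.06, 0.25, -0.1, 0.5], [-1.6, 0, 0, -0.06, 0.25, -0.1, 0.5], [-1.6, 0, 0, -0.06, 0.25, -0.1, 0.5], [-1.6, 0, 0, -0.06, 0.25, -0.1, 0.5]]]}}

```text
clock: 2.05
tcp_pos: [0.3653, -0.3933, 0.3024]
orientation: [0.699, -0.105, 0.699, 0.105]
wrist_force: [-0.0, 0.3, -0.2]
finger_gap: 0.0426
```

Run:
```python
from h import *
print(env.get_state()["clock"],pose().round(3),env.get_state()["joint_pos"].round(2),go([0.5,-0.31,0.30],np.pi/2))
```

```text
2.05 [[ 0.    -0.294  0.956  0.365]
 [-0.     0.956  0.294 -0.393]
 [-1.    -0.    -0.     0.302]
 [ 0.     0.     0.     1.   ]] [-0.97  0.23  0.08  1.42 -0.    0.3 ] (array([-1.272, -0.   ,  0.   ]), array([0.0024, 0.04  , 0.1533]))
```

>>> {"op": "step_arm", "data": {"moves": [[[-1.272, 0, 0, 0, 0.04, 0.153, 0.5], [-1.272, 0, 0, 0, 0.04, 0.153, 0.5], [-1.272, 0, 0, 0, 0.04, 0.153, 0.5], [-1.272, 0, 0, 0, 0.04, 0.153, 0.5], [-1.272, 0, 0, 0, 0.04, 0.153, 0.5], [-1.272, 0, 0, 0, 0.04, 0.153, 0.5], [-1.272, 0, 0, 0, 0.04, 0.153, 0.5], [-1.272, 0, 0, 0, 0.04, 0.153, 0.5], [-1.272, 0, 0, 0, 0.04, 0.153, 0.5], [-1.272, 0, 0, 0, 0.04, 0.153, 0.5]]]}}

```text
clock: 3.05
tcp_pos: [0.4998, -0.3101, 0.3023]
orientation: [0.5, -0.5, 0.5, 0.5]
wrist_force: [0.6, 0.2, 0.1]
finger_gap: 0.0431
```

Run:
```python
from h import *
p,d,T=snap("wrist","w1"); print(T.round(3),env.get_state()["joint_pos"].round(2))
W=cloud("wrist",d,T)
for r in env.boxes_of("wrist","pot1")[:9]:
    u,v=r["uv"]; print(np.round([u,v]),round(r["confidence"],2),W[int(v),int(u)].round(3),ray("wrist",(u,v),0.06,T).round(3))
```

```text
[[ 0.    -1.     0.     0.5  ]
 [-0.     0.     1.    -0.31 ]
 [-1.    -0.    -0.     0.302]
 [ 0.     0.     0.     1.   ]] [-0.69  0.33  0.22  1.46 -0.   -0.69]
[264. 167.] 0.98 [ 0.499 -0.301  0.052] [[ 0.498 -0.3    0.06 ]]
[345. 247.] 0.97 [ 0.606 -0.193  0.045] [[ 0.601 -0.196  0.06 ]]
[254. 245.] 0.78 [ 0.6   -0.313  0.055] [[ 0.599 -0.312  0.06 ]]
[171. 148.] 0.71 [ 0.476 -0.41   0.05 ] [[ 0.476 -0.407  0.06 ]]
[268.  93.] 0.66 [ 0.417 -0.296  0.076] [[ 0.416 -0.295  0.06 ]]
[142.  72.] 0.56 [ 0.393 -0.433  0.059] [[ 0.393 -0.432  0.06 ]]
[143.   5.] 0.55 [ 0.321 -0.434  0.033] [[ 0.329 -0.426  0.06 ]]
[502. 229.] 0.22 [0.597 0.039 0.008] [[ 0.577 -0.002  0.06 ]]
```

View pics/w1.png

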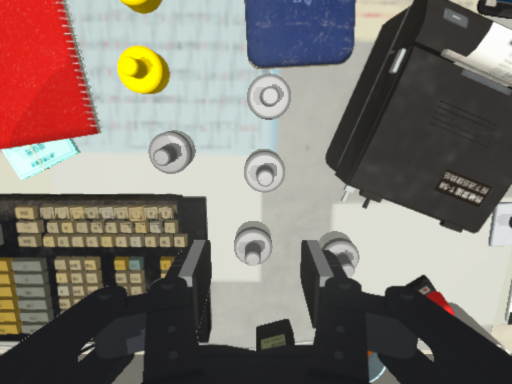

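The wrist picture shows all five grey pots, at (268,96), (264,168), (172,152), (253,243) and (340,252). Yellow pots are at (142,70) and the top edge, and the printer is at the right. Next, refine the grip tops from depth.

```bash
cat >> h.py <<'E'
def grips(n,d,T,guesses,ztop,r=0.02,tol=0.006):
    W=cloud(n,d,T).reshape(-1,3); out=[]
    for g in guesses:
        m=(np.hypot(W[:,0]-g[0],W[:,1]-g[1])<r)&(abs(W[:,2]-ztop)<tol)
        q=W[m]
        if len(q)<5: out.append((None,len(q))); continue
        (c,rad)=cv2.minEnclosingCircle(q[:,:2].astype(np.float32))
        out.append((np.r_[np.median(q,0),c,rad].round(4),len(q)))
    return out
E
python3 - <<'E'
from h import *
T=pose();p,d=env.read_camera("wrist")
G=[(.498,-.300),(.60,-.195),(.599,-.312),(.476,-.409),(.416,-.295)]
for o in grips("wrist",d,T,G,0.076): print(o)
p,d=env.read_camera("top")
print()
for o in grips("top",d,T,G,0.076): print(o)
for uv in [(308,162),(344,165),(341,197),(378,202),(341,224)]: print(proj("wrist",ray("top",uv,0.076)))
E
```

```text
(array([ 0.5075, -0.2988,  0.0759,  0.5086, -0.2989,  0.01  ]), 233)
(array([ 0.6176, -0.197 ,  0.0742,  0.6182, -0.1966,  0.0062]), 41)
(array([ 0.6076, -0.313 ,  0.0759,  0.6096, -0.3136,  0.0101]), 203)
(array([ 0.484 , -0.414 ,  0.076 ,  0.4845, -0.4148,  0.01  ]), 259)
(array([ 0.4197, -0.294 ,  0.0758,  0.4193, -0.2942,  0.0099]), 283)

(None, 0)
(None, 4)
(array([ 0.6098, -0.3147,  0.0766,  0.6092, -0.3152,  0.0095]), 28)
(None, 0)
(None, 0)
[[350.50226069 262.39824405]]
[[258.27883813 252.52242068]]
[[272.05428757 169.33853306]]
[[170.59027111 152.63724825]]
[[277.83124591  90.48677553]]
```

>>> {"op": "step_arm", "data": {"force": 40, "moves": [[[0, 0, 0, 0.05, -0.009, 0.011, 0.5], [0, 0, 0, 0.1, -0.009, 0.011, 0.5], [0, 0, 0, 0.15, -0.009, 0.011, 0.5], [0, 0, 0, 0.19, -0.009, 0.011, 0.5], [0, 0, 0, 0.22, -0.009, 0.011, 0.5], [0, 0, 0, 0.24, -0.009, 0.011, 0.5], [0, 0, 0, 0.24, -0.009, 0.011, 0.5], [0, 0, 0, 0.24, -0.009, 0.011, 0.1], [0, 0, 0, 0.24, -0.009, 0.011, 0.1], [0, 0, 0, 0.24, -0.009, 0.011, 0.1], [0, 0, 0, 0.24, -0.009, 0.011, 0.1], [0, 0, 0, 0.24, -0.009, 0.011, 0.1]]]}}

```text
clock: 4.45
tcp_pos: [0.5096, -0.2998, 0.0638]
orientation: [-0.501, 0.501, -0.5, -0.499]
wrist_force: [0.0, 0.5, 5.6]
finger_gap: 0.0187
```

Run:
```python
from h import *
s=env.get_state();print(s["wrist_force"],s["joint_pos"].round(2))
p,d,T=snap("wrist","w2")
```

```text
[0.01071836 0.54251917 5.62639571] [-0.67  0.45 -0.21  0.91 -0.   -0.67]
```

View pics/w2.png

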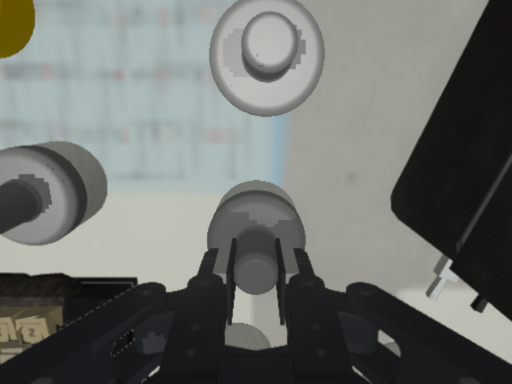

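Run:
```python
from h import *
T=pose();p,d=env.read_camera("wrist")
W=cloud("wrist",d,T); 
print(W[275,240:272:4].round(3)); print(W[250:292:4,255].round(3))
print(go([0.51,-0.30,0.28],np.pi/2))
```

```text
[[ 0.508 -0.305  0.076]
 [ 0.508 -0.304  0.076]
 [ 0.508 -0.302  0.075]
 [ 0.508 -0.3    0.076]
 [ 0.507 -0.299  0.077]
 [ 0.507 -0.297  0.077]
 [ 0.508 -0.295  0.076]
 [ 0.508 -0.294  0.075]]
[[ 0.499 -0.299  0.071]
 [ 0.499 -0.299  0.074]
 [ 0.501 -0.299  0.075]
 [ 0.502 -0.299  0.076]
 [ 0.504 -0.299  0.075]
 [ 0.506 -0.299  0.075]
 [ 0.507 -0.299  0.076]
 [ 0.509 -0.299  0.076]
 [ 0.51  -0.299  0.077]
 [ 0.512 -0.299  0.077]
 [ 0.515 -0.299  0.076]]
(array([-0.002, -0.002,  0.002]), array([-0.2162, -0.0008, -0.0006]))
```

>>> {"op": "step_arm", "data": {"moves": [[[0, 0, 0, -0.05, 0, 0, 0.1], [0, 0, 0, -0.1, 0, 0, 0.1], [0, 0, 0, -0.15, 0, 0, 0.1], [0, 0, 0, -0.19, 0.008, 0.03, 0.1], [0, 0, 0, -0.21, 0.016, 0.07, 0.1], [0, 0, 0, -0.23, 0.024, 0.12, 0.1], [0, 0, 0, -0.235, 0.032, 0.17, 0.1], [0, 0, 0, -0.235, 0.04, 0.22, 0.1], [0, 0, 0, -0.235, 0.048, 0.27, 0.1], [0, 0, 0, -0.235, 0.056, 0.32, 0.1], [0, 0, 0, -0.235, 0.064, 0.37, 0.1], [0, 0, 0, -0.235, 0.072, 0.42, 0.1]]]}}

```text
clock: 5.75
tcp_pos: [0.4382, 0.1143, 0.298]
orientation: [0.501, -0.501, 0.5, 0.498]
wrist_force: [1.5, 0.3, -1.9]
finger_gap: 0.0182
```

>>> {"op": "step_arm", "data": {"moves": [[[0, 0, 0, 0, 0.01, 0.04, 0.1], [0, 0, 0, 0, 0.01, 0.04, 0.1], [0, 0, 0, 0, 0.01, 0.04, 0.1]]]}}

```text
clock: 6.05
tcp_pos: [0.4276, 0.1553, 0.2978]
orientation: [-0.5, 0.501, -0.5, -0.499]
wrist_force: [-0.4, -0.6, -0.3]
finger_gap: 0.0183
```

Run:
```python
from h import *
s=env.get_state();print(s["wrist_force"],s["joint_pos"].round(2),s["clock"])
p,d,T=snap("wrist","w3"); np.savez("w3.npz",p=p,d=d,T=T); print(T.round(3))
```

```text
[-0.41768201 -0.58669743 -0.33046614] [ 0.17  0.07 -0.12  1.38 -0.    0.17] 6.05
[[ 0.002 -1.    -0.001  0.428]
 [-0.002 -0.001  1.     0.155]
 [-1.    -0.002 -0.002  0.298]
 [ 0.     0.     0.     1.   ]]
```

View pics/w3.png

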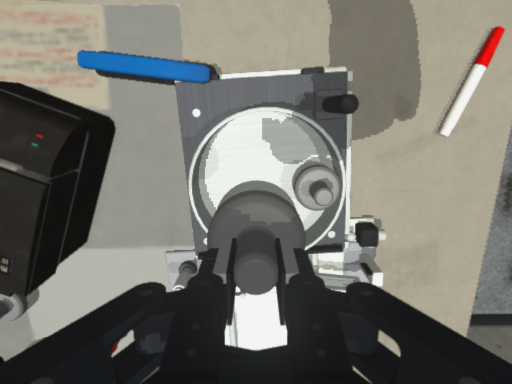

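```bash
cat >> h.py <<'E'
from scipy.optimize import least_squares
def tin(d,T,n="wrist",c0=(0.43,0.163),zr=(0.075,0.088)):
    W=cloud(n,d,T).reshape(-1,3); rr=np.hypot(W[:,0]-c0[0],W[:,1]-c0[1])
    m=(W[:,2]>zr[0])&(W[:,2]<zr[1])&(abs(rr-0.0855)<0.015); q=W[m]
    s=least_squares(lambda x: np.hypot(q[:,0]-x[0],q[:,1]-x[1])-0.0855,c0,loss="soft_l1",f_scale=0.001)
    f=(W[:,2]>0.03)&(W[:,2]<0.05)&(rr<0.07)
    return s.x,len(q),np.median(abs(s.fun)),np.median(q[:,2]),np.median(W[f,2])
E
python3 - <<'E'
from h import *
z=np.load("w3.npz");d,T=z["d"],z["T"]
print(tin(d,T)); 
print(grips("wrist",d,T,[(0.445,0.215)],0.114,0.03))
p,dt=env.read_camera("top"); print(tin(dt,T,"top"),grips("top",dt,T,[(0.445,0.215)],0.114,0.03))
W=cloud("wrist",d,T)
for uv in [(196,113),(342,103),(206,240),(342,245)]: print(uv,W[uv[1],uv[0]].round(4), ray("wrist",uv,0.034,T).round(4))
# plate points
q=W.reshape(-1,3); m=(abs(q[:,2]-0.034)<0.004)&(np.hypot(q[:,0]-.43,q[:,1]-.163)<0.16); 
print(cv2.minAreaRect(q[m][:,:2].astype(np.float32)))
E
```

```text
(array([0.44538943, 0.16685674]), 1736, np.float64(0.0014915959272484292), np.float64(0.08098257815816201), np.float64(0.03828836325639834))
[(array([0.4461, 0.2239, 0.1138, 0.4469, 0.2246, 0.01  ]), 296)]
(array([0.44710198, 0.16755036]), 80, np.float64(0.0009408610433250739), np.float64(0.08132751213210343), np.float64(0.03874944427355087)) [(None, 0)]
(196, 113) [0.3662 0.0852 0.037 ] [[0.3663 0.0847 0.034 ]]
(342, 103) [0.3557 0.2338 0.1258] [[0.3548 0.2571 0.034 ]]
(206, 240) [0.5284 0.09   0.0355] [[0.5291 0.0898 0.034 ]]
(342, 245) [0.5353 0.27   0.0355] [[0.536  0.2704 0.034 ]]
((0.42748719453811646, 0.18079425394535065), (0.236718088388443, 0.22853638231754303), 3.512497901916504)
```

Run:
```python
from h import *
z=np.load("w3.npz");d,T=z["d"],z["T"]
for zt in (0.31,): print(grips("wrist",d,T,[(0.428,0.155)],zt,0.02,0.004), T[:3,3])
W=cloud("wrist",d,T).reshape(-1,3); c0=np.array([0.446,0.167])
m=(W[:,2]>0.078)&(W[:,2]<0.085); q=W[m]; v=q[:,:2]-c0; r=np.hypot(*v.T); a=np.degrees(np.arctan2(v[:,1],v[:,0]))//20*20; k=abs(r-0.0855)<0.012
for b in np.unique(a[k]): s=k&(a==b); print(b,s.sum(),np.median(r[s]).round(4),r[s].min().round(4),r[s].max().round(4))
print(go([0.4475,0.1665,0.104],np.pi/2))
```

```text
[(array([0.4232, 0.1559, 0.31  , 0.4233, 0.1551, 0.0189]), 2065)] [0.42764333 0.15532973 0.29780414]
-180.0 117 0.0851 0.083 0.0872
-160.0 122 0.085 0.0827 0.0873
-140.0 112 0.0846 0.0826 0.0868
-120.0 116 0.0845 0.0824 0.0871
-100.0 105 0.0844 0.0826 0.0871
-80.0 102 0.0846 0.0827 0.0876
-60.0 38 0.0846 0.0828 0.0872
20.0 38 0.0863 0.0845 0.0891
40.0 105 0.0865 0.0846 0.0895
60.0 135 0.0859 0.0735 0.0894
80.0 266 0.0809 0.0735 0.0895
100.0 135 0.0861 0.0738 0.089
120.0 118 0.0862 0.0842 0.0887
140.0 120 0.0859 0.0835 0.0882
160.0 120 0.0856 0.0834 0.0879
(array([-0.003, -0.002,  0.002]), array([ 0.1938, -0.0187,  0.0132]))
```

>>> {"op": "step_arm", "data": {"moves": [[[-0.003, -0.002, 0.002, 0.04, -0.019, 0.014, 0.1], [-0.003, -0.002, 0.002, 0.09, -0.019, 0.014, 0.1], [-0.003, -0.002, 0.002, 0.14, -0.019, 0.014, 0.1], [-0.003, -0.002, 0.002, 0.17, -0.019, 0.014, 0.1], [-0.003, -0.002, 0.002, 0.185, -0.019, 0.014, 0.1], [-0.003, -0.002, 0.002, 0.193, -0.019, 0.014, 0.1], [-0.003, -0.002, 0.002, 0.196, -0.019, 0.014, 0.1], [-0.003, -0.002, 0.002, 0.196, -0.019, 0.014, 0.1]]]}}

```text
clock: 6.95
tcp_pos: [0.4487, 0.1665, 0.1026]
orientation: [0.501, -0.5, 0.5, 0.499]
wrist_force: [-0.3, 0.1, -1.5]
finger_gap: 0.0186
```

>>> {"op": "step_arm", "data": {"moves": [[[0, 0, 0, 0.001, 0.001, 0.001, 0.1], [0, 0, 0, 0.002, 0.001, 0.001, 0.1], [0, 0, 0, 0.002, 0.001, 0.001, 0.1]]]}}

```text
clock: 7.25
tcp_pos: [0.4489, 0.1675, 0.1018]
orientation: [0.501, -0.501, 0.499, 0.499]
wrist_force: [-0.1, -0.4, 4.0]
finger_gap: 0.0185
```

>>> {"op": "step_arm", "data": {"moves": [[[0, 0, 0, 0, 0, 0, 0.45], [0, 0, 0, 0, 0, 0, 0.45], [0, 0, 0, 0, 0, 0, 0.45], [0, 0, 0, -0.05, 0, 0, 0.45], [0, 0, 0, -0.1, 0, 0, 0.45], [0, 0, 0, -0.15, 0, 0, 0.45], [0, 0, 0, -0.19, 0, -0.03, 0.45], [0, 0, 0, -0.2, 0, -0.08, 0.45], [0, 0, 0, -0.2, 0, -0.13, 0.45], [0, 0, 0, -0.2, 0, -0.18, 0.45], [0, 0, 0, -0.2, 0, -0.23, 0.45], [0, 0, 0, -0.2, 0, -0.28, 0.45]]]}}

```text
clock: 8.45
tcp_pos: [0.4472, -0.1133, 0.3019]
orientation: [0.502, -0.501, 0.499, 0.498]
wrist_force: [0.8, 0.5, 0.3]
finger_gap: 0.0384
```

>>> {"op": "step_arm", "data": {"moves": [[[0, 0, 0, 0, -0.01, -0.05, 0.45], [0, 0, 0, 0, -0.02, -0.1, 0.45], [0, 0, 0, 0, -0.03, -0.15, 0.45], [0, 0, 0, 0, -0.04, -0.2, 0.45], [0, 0, 0, 0, -0.05, -0.22, 0.45], [0, 0, 0, 0, -0.05, -0.22, 0.45]]]}}

```text
clock: 9.05
tcp_pos: [0.4973, -0.3372, 0.3001]
orientation: [0.502, -0.5, 0.5, 0.498]
wrist_force: [0.6, 0.7, 0.0]
finger_gap: 0.0385
```

```bash
cat > look.py <<'E'
from h import *
import sys
T=pose();p,d=env.read_camera("wrist"); cv2.imwrite(f"pics/{sys.argv[1]}.png",p[:,:,::-1])
print(T[:3].round(4))
G=eval(sys.argv[2]); 
for o in grips("wrist",d,T,G,float(sys.argv[3]) if len(sys.argv)>3 else 0.076,0.025): print(o)
E
python3 look.py w4 "[(.5086,-.2989),(.618,-.197),(.6096,-.3136),(.4845,-.4148),(.4193,-.2942)]"; python3 -c "
from h import *
snap('top','t2',(140,100,420,280),2.8)"
```

```text
[[ 3.700e-03 -1.000e+00  5.200e-03  4.973e-01]
 [ 4.000e-04  5.200e-03  1.000e+00 -3.372e-01]
 [-1.000e+00 -3.700e-03  4.000e-04  3.001e-01]]
(None, 0)
(array([ 0.6239, -0.1978,  0.0758,  0.6255, -0.1971,  0.0101]), 204)
(array([ 0.6076, -0.3135,  0.0758,  0.6093, -0.3137,  0.0101]), 201)
(array([ 0.4842, -0.4142,  0.076 ,  0.4848, -0.4148,  0.0102]), 254)
(array([ 0.4193, -0.2945,  0.0758,  0.4193, -0.2942,  0.01  ]), 288)
```

View pics/t2.png

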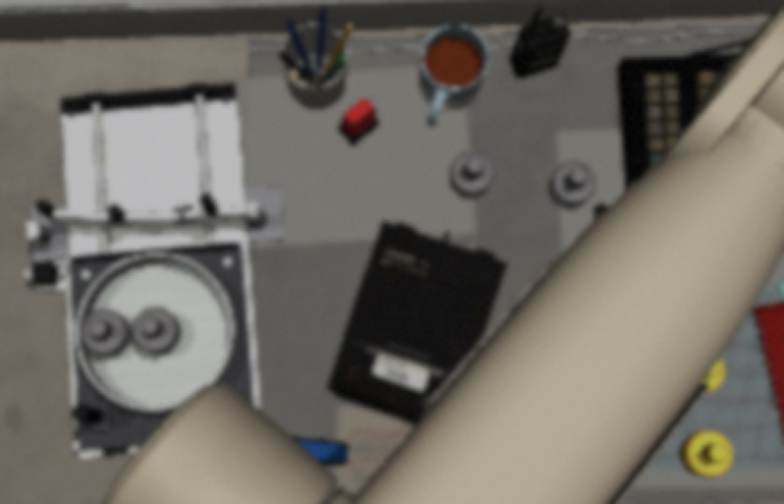

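The top view shows the first pot standing in the middle of the tin at crop (155,330), and the other pots haven't moved. Next is the pot at (0.485,-0.415).

Run:
```python
from h import *
print(go([0.4848,-0.4148,0.063],np.pi/2))
```

```text
(array([-0.002,  0.002,  0.003]), array([ 0.238 ,  0.0123, -0.0816]))
```

>>> {"op": "step_arm", "data": {"moves": [[[-0.002, 0.002, 0.003, 0.02, 0.006, -0.04, 0.5], [-0.002, 0.002, 0.003, 0.05, 0.012, -0.08, 0.5], [-0.002, 0.002, 0.003, 0.1, 0.012, -0.0815, 0.5], [-0.002, 0.002, 0.003, 0.15, 0.012, -0.0815, 0.5], [-0.002, 0.002, 0.003, 0.19, 0.012, -0.0815, 0.5], [-0.002, 0.002, 0.003, 0.22, 0.012, -0.0815, 0.5], [-0.002, 0.002, 0.003, 0.2375, 0.012, -0.0815, 0.5], [-0.002, 0.002, 0.003, 0.2375, 0.012, -0.0815, 0.5], [-0.002, 0.002, 0.003, 0.2375, 0.012, -0.0815, 0.1], [-0.002, 0.002, 0.003, 0.2375, 0.012, -0.0815, 0.1], [-0.002, 0.002, 0.003, 0.2375, 0.012, -0.0815, 0.1], [-0.002, 0.002, 0.003, 0.2375, 0.012, -0.0815, 0.1]]]}}

```text
clock: 10.35
tcp_pos: [0.486, -0.4153, 0.0653]
orientation: [-0.5, 0.501, -0.5, -0.499]
wrist_force: [0.7, 0.4, 4.8]
finger_gap: 0.0184
```

```bash
cat > inhand.py <<'E'
from h import *
T=pose();p,d=env.read_camera("wrist");W=cloud("wrist",d,T)
L=(W-T[:3,3])@T[:3,:3]  # tool coords
q=L.reshape(-1,3)
uu,vv=np.meshgrid(np.arange(512),np.arange(384)); 
m=((vv>248)&(vv<300)&(uu>235)&(uu<276)).reshape(-1)&(abs(q[:,1])<0.016)&(abs(q[:,2])<0.0085)
zt=q[m,0]; h=np.median(np.sort(zt)[:max(20,int(len(zt)*0.5))])
k=m&(abs(q[:,0]-h)<0.003); a=q[k]
print("tool x of top",h.round(4),"y range",a[:,1].min().round(4),a[:,1].max().round(4),"mid y",((a[:,1].min()+a[:,1].max())/2).round(4),"z",np.median(a[:,2]).round(4),len(a))
E
python3 inhand.py
```

```text
tool x of top -0.0113 y range -0.0082 0.0115 mid y 0.0016 z 0.0006 1354
```

>>> {"op": "step_arm", "data": {"moves": [[[0, 0, 0, -0.05, 0, 0, 0.1], [0, 0, 0, -0.1, 0, 0, 0.1], [0, 0, 0, -0.15, 0, 0.0, 0.1], [0, 0, 0, -0.19, 0, 0.03, 0.1], [0, 0, 0, -0.21, 0, 0.07, 0.1], [0, 0, 0, -0.22, 0, 0.12, 0.1], [0, 0, 0, -0.22, 0, 0.17, 0.1], [0, 0, 0, -0.22, 0, 0.22, 0.1], [0, 0, 0, -0.22, 0, 0.27, 0.1], [0, 0, 0, -0.22, 0, 0.32, 0.1], [0, 0, 0, -0.22, 0, 0.37, 0.1], [0, 0, 0, -0.22, 0, 0.42, 0.1]]]}}

```text
clock: 11.6
tcp_pos: [0.4849, 0.006, 0.2844]
orientation: [-0.5, 0.501, -0.5, -0.498]
wrist_force: [1.2, -0.5, -0.9]
finger_gap: 0.0181
```

Run:
```python
from h import *
print(pose()[:3].round(3));print(go([0.5002,0.1843,0.104],np.pi/2))
```

```text
[[ 0.003 -1.     0.001  0.485]
 [-0.003  0.001  1.     0.006]
 [-1.    -0.003 -0.002  0.284]]
(array([-0.001, -0.002,  0.003]), array([ 0.18  , -0.0146,  0.1788]))
```

>>> {"op": "step_arm", "data": {"moves": [[[-0.001, -0.002, 0.003, 0, -0.005, 0.05, 0.1], [-0.001, -0.002, 0.003, 0, -0.01, 0.1, 0.1], [-0.001, -0.002, 0.003, 0, -0.0145, 0.15, 0.1], [-0.001, -0.002, 0.003, 0.01, -0.0145, 0.179, 0.1], [-0.001, -0.002, 0.003, 0.05, -0.0145, 0.179, 0.1], [-0.001, -0.002, 0.003, 0.1, -0.0145, 0.179, 0.1], [-0.001, -0.002, 0.003, 0.14, -0.0145, 0.179, 0.1], [-0.001, -0.002, 0.003, 0.165, -0.0145, 0.179, 0.1], [-0.001, -0.002, 0.003, 0.177, -0.0145, 0.179, 0.1], [-0.001, -0.002, 0.003, 0.181, -0.0145, 0.179, 0.1], [-0.001, -0.002, 0.003, 0.1825, -0.0145, 0.179, 0.1], [-0.001, -0.002, 0.003, 0.1825, -0.0145, 0.179, 0.1]]]}}

```text
clock: 12.8
tcp_pos: [0.4999, 0.1842, 0.1035]
orientation: [-0.5, 0.5, -0.5, -0.5]
wrist_force: [-4.7, -1.0, 6.1]
finger_gap: 0.0188
```

>>> {"op": "step_arm", "data": {"moves": [[[0, 0, 0, 0, 0, 0, 0.45], [0, 0, 0, 0, 0, 0, 0.45], [0, 0, 0, 0, 0, 0, 0.45], [0, 0, 0, -0.05, 0, 0, 0.45], [0, 0, 0, -0.1, 0, 0, 0.45], [0, 0, 0, -0.15, 0.03, -0.01, 0.45], [0, 0, 0, -0.19, 0.08, -0.01, 0.45], [0, 0, 0, -0.2, 0.1, -0.01, 0.45], [0, 0, 0, -0.2, 0.1, -0.01, 0.45]]]}}

```text
clock: 13.7
tcp_pos: [0.3979, 0.1747, 0.308]
orientation: [-0.501, 0.502, -0.498, -0.499]
wrist_force: [1.1, -0.7, 0.4]
finger_gap: 0.0381
```

```bash
python3 look.py w5 "[(.4463,.1679),(.4986,.1849),(.446,.2246)]" 0.114
python3 - <<'E'
from h import *
T=pose();p,d=env.read_camera("wrist"); print(tin(d,T,c0=(0.446,0.168)))
E
```

```text
[[ 6.000e-03 -1.000e+00 -1.200e-03  3.979e-01]
 [ 7.000e-04 -1.200e-03  1.000e+00  1.747e-01]
 [-1.000e+00 -6.000e-03  7.000e-04  3.080e-01]]
(array([0.4457, 0.1684, 0.1138, 0.4469, 0.1682, 0.0102]), 261)
(array([0.4968, 0.1839, 0.1138, 0.4986, 0.1839, 0.0101]), 236)
(array([0.4457, 0.2243, 0.1138, 0.4472, 0.2249, 0.0103]), 269)
(array([0.44589365, 0.1672165 ]), 2093, np.float64(0.0012549498384657881), np.float64(0.08094594929694349), np.float64(0.0383225114125931))
```

View pics/w5.png

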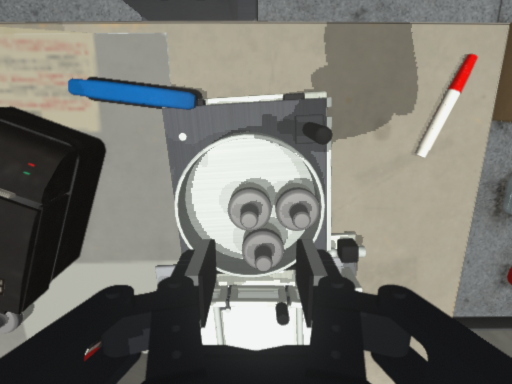

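Three pots stand in the tin with grips at wrist-image (250,210), (300,210) and (263,258), and the positions match the plan within 1–2 mm. Back for the pot at (0.609,-0.314).

>>> {"op": "step_arm", "data": {"moves": [[[0, 0, 0, 0, -0.015, -0.045, 0.5], [0, 0, 0, 0, -0.03, -0.09, 0.5], [0, 0, 0, 0, -0.045, -0.135, 0.5], [0, 0, 0, 0, -0.06, -0.18, 0.5], [0, 0, 0, 0, -0.075, -0.225, 0.5], [0, 0, 0, 0, -0.09, -0.27, 0.5], [0, 0, 0, 0, -0.105, -0.315, 0.5], [0, 0, 0, 0, -0.12, -0.36, 0.5], [0, 0, 0, 0, -0.135, -0.405, 0.5], [0, 0, 0, 0, -0.15, -0.45, 0.5], [0, 0, 0, 0, -0.16, -0.475, 0.5], [0, 0, 0, 0, -0.16, -0.475, 0.5]]]}}

```text
clock: 15.0
tcp_pos: [0.5615, -0.305, 0.3006]
orientation: [0.501, -0.499, 0.501, 0.499]
wrist_force: [0.7, -0.3, -0.8]
finger_gap: 0.0425
```

```bash
python3 look.py w6 "[(.6255,-.197),(.6093,-.3137),(.4193,-.2942)]"; python3 -c "
from h import *
print(env.get_state()['clock'],go([0.6093,-0.3137,0.063],np.pi/2))"
```

```text
[[ 5.000e-04 -1.000e+00  4.000e-03  5.615e-01]
 [ 1.400e-03  4.000e-03  1.000e+00 -3.050e-01]
 [-1.000e+00 -5.000e-04  1.400e-03  3.006e-01]]
(array([ 0.6244, -0.1975,  0.0757,  0.6261, -0.1968,  0.0104]), 224)
(array([ 0.6085, -0.313 ,  0.076 ,  0.6096, -0.3134,  0.0099]), 224)
(array([ 0.4201, -0.2938,  0.0758,  0.4201, -0.2942,  0.0098]), 324)
15.05 (array([-0.003,  0.002,  0.   ]), array([ 0.2384, -0.0484, -0.0113]))
```

>>> {"op": "step_arm", "data": {"moves": [[[-0.002, 0, 0, 0.01, -0.045, -0.01, 0.5], [-0.002, 0, 0, 0.05, -0.0475, -0.009, 0.5], [-0.002, 0, 0, 0.1, -0.0475, -0.009, 0.5], [-0.002, 0, 0, 0.15, -0.0475, -0.009, 0.5], [-0.002, 0, 0, 0.19, -0.0475, -0.009, 0.5], [-0.002, 0, 0, 0.22, -0.0475, -0.009, 0.5], [-0.002, 0, 0, 0.2375, -0.0475, -0.009, 0.5], [-0.002, 0, 0, 0.2375, -0.0475, -0.009, 0.5], [-0.002, 0, 0, 0.2375, -0.0475, -0.009, 0.1], [-0.002, 0, 0, 0.2375, -0.0475, -0.009, 0.1], [-0.002, 0, 0, 0.2375, -0.0475, -0.009, 0.1], [-0.002, 0, 0, 0.2375, -0.0475, -0.009, 0.1]]]}}

```text
clock: 16.25
tcp_pos: [0.6089, -0.3116, 0.0649]
orientation: [0.501, -0.5, 0.499, 0.5]
wrist_force: [0.9, 0.0, -2.0]
finger_gap: 0.0187
```

```bash
python3 inhand.py
```

```text
tool x of top -0.0119 y range -0.01 0.009 mid y -0.0005 z 0.0006 1350
```

>>> {"op": "step_arm", "data": {"moves": [[[0, 0, 0, -0.05, 0, 0, 0.1], [0, 0, 0, -0.1, 0, 0, 0.1], [0, 0, 0, -0.15, 0, 0.0, 0.1], [0, 0, 0, -0.19, 0.01, 0.03, 0.1], [0, 0, 0, -0.21, 0.02, 0.07, 0.1], [0, 0, 0, -0.22, 0.03, 0.115, 0.1], [0, 0, 0, -0.22, 0.045, 0.16, 0.1], [0, 0, 0, -0.22, 0.06, 0.205, 0.1], [0, 0, 0, -0.22, 0.075, 0.25, 0.1], [0, 0, 0, -0.22, 0.09, 0.295, 0.1], [0, 0, 0, -0.22, 0.105, 0.34, 0.1], [0, 0, 0, -0.22, 0.12, 0.385, 0.1]]]}}

```text
clock: 17.5
tcp_pos: [0.4877, 0.0747, 0.2858]
orientation: [0.501, -0.5, 0.499, 0.5]
wrist_force: [1.5, 1.0, -1.7]
finger_gap: 0.0182
```

Run:
```python
from h import *
print(pose()[:3].round(3));print(go([0.4788,0.1229,0.1035],np.pi/2))
```

```text
[[ 0.003 -1.     0.001  0.488]
 [ 0.002  0.001  1.     0.075]
 [-1.    -0.003  0.002  0.286]]
(array([-0.001,  0.002,  0.003]), array([0.1823, 0.0095, 0.0479]))
```

>>> {"op": "step_arm", "data": {"moves": [[[-0.001, 0.002, 0.003, 0, 0.0095, 0.048, 0.1], [-0.001, 0.002, 0.003, 0.01, 0.0095, 0.048, 0.1], [-0.001, 0.002, 0.003, 0.05, 0.0095, 0.048, 0.1], [-0.001, 0.002, 0.003, 0.1, 0.0095, 0.048, 0.1], [-0.001, 0.002, 0.003, 0.14, 0.0095, 0.048, 0.1], [-0.001, 0.002, 0.003, 0.165, 0.0095, 0.048, 0.1], [-0.001, 0.002, 0.003, 0.177, 0.0095, 0.048, 0.1], [-0.001, 0.002, 0.003, 0.182, 0.0095, 0.048, 0.1], [-0.001, 0.002, 0.003, 0.184, 0.0095, 0.048, 0.1], [-0.001, 0.002, 0.003, 0.184, 0.0095, 0.048, 0.1]]]}}

```text
clock: 18.5
tcp_pos: [0.4799, 0.123, 0.1032]
orientation: [0.501, -0.501, 0.5, 0.499]
wrist_force: [-0.1, 1.4, -1.9]
finger_gap: 0.0187
```

>>> {"op": "step_arm", "data": {"moves": [[[0, 0, 0, 0.0015, 0, 0, 0.1], [0, 0, 0, 0.0025, 0, 0, 0.1], [0, 0, 0, 0.0025, 0, 0, 0.1]]]}}

```text
clock: 18.8
tcp_pos: [0.4817, 0.1229, 0.1027]
orientation: [0.502, -0.502, 0.499, 0.498]
wrist_force: [-1.0, -1.0, 6.9]
finger_gap: 0.0184
```

>>> {"op": "step_arm", "data": {"moves": [[[0, 0, 0, 0, 0, 0, 0.45], [0, 0, 0, 0, 0, 0, 0.45], [0, 0, 0, 0, 0, 0, 0.45], [0, 0, 0, -0.05, 0, 0, 0.45], [0, 0, 0, -0.1, 0, 0, 0.45], [0, 0, 0, -0.15, 0, -0.01, 0.45], [0, 0, 0, -0.19, 0.02, -0.04, 0.45], [0, 0, 0, -0.2, 0.03, -0.08, 0.45], [0, 0, 0, -0.2, 0.03, -0.13, 0.45], [0, 0, 0, -0.2, 0.03, -0.18, 0.45], [0, 0, 0, -0.2, 0.03, -0.23, 0.45], [0, 0, 0, -0.2, 0.03, -0.28, 0.45]]]}}

```text
clock: 20.0
tcp_pos: [0.4499, -0.1589, 0.3027]
orientation: [-0.502, 0.502, -0.498, -0.498]
wrist_force: [1.8, 0.4, -0.2]
finger_gap: 0.0383
```

>>> {"op": "step_arm", "data": {"moves": [[[0, 0, 0, 0, 0, -0.05, 0.5], [0, 0, 0, 0, 0, -0.1, 0.5], [0, 0, 0, 0, 0, -0.14, 0.5], [0, 0, 0, 0, 0, -0.14, 0.5]]]}}

```text
clock: 20.4
tcp_pos: [0.4496, -0.3039, 0.3013]
orientation: [0.503, -0.5, 0.5, 0.497]
wrist_force: [0.6, 0.7, 0.4]
finger_gap: 0.0426
```

```bash
python3 look.py w7 "[(.6255,-.197),(.4193,-.2942)]"; python3 -c "
from h import *
snap('top','t3',(140,100,420,280),2.8)
print(env.get_state()['clock'],go([0.4201,-0.2942,0.063],np.pi/2))"
```

```text
[[ 0.0063 -1.      0.0059  0.4496]
 [-0.0011  0.0058  1.     -0.3039]
 [-1.     -0.0063 -0.001   0.3013]]
(None, 0)
(array([ 0.419 , -0.294 ,  0.0759,  0.4193, -0.2943,  0.01  ]), 257)
20.5 (array([-0.002,  0.001,  0.006]), array([0.2387, 0.0308, 0.005 ]))
```

View pics/t3.png

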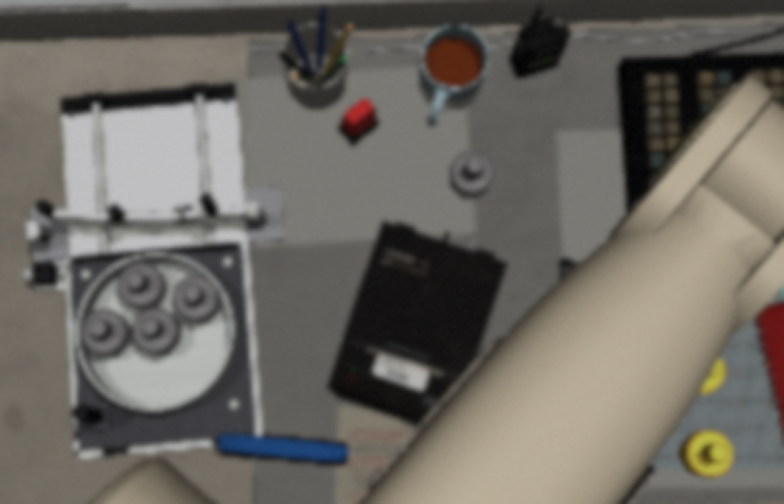

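The top view shows four pots flat in the tin, and the pot behind the printer still at crop (471,175). Picking the near one at (0.4195,-0.2942).

>>> {"op": "step_arm", "data": {"moves": [[[-0.002, 0.001, 0.006, 0.02, 0.031, 0.008, 0.5], [-0.002, 0.001, 0.006, 0.06, 0.031, 0.008, 0.5], [-0.002, 0.001, 0.006, 0.11, 0.031, 0.008, 0.5], [-0.002, 0.001, 0.006, 0.16, 0.031, 0.008, 0.5], [-0.002, 0.001, 0.006, 0.2, 0.031, 0.008, 0.5], [-0.002, 0.001, 0.006, 0.225, 0.031, 0.008, 0.5], [-0.002, 0.001, 0.006, 0.2375, 0.031, 0.008, 0.5], [-0.002, 0.001, 0.006, 0.2375, 0.031, 0.008, 0.5], [-0.002, 0.001, 0.006, 0.2375, 0.031, 0.008, 0.1], [-0.002, 0.001, 0.006, 0.2375, 0.031, 0.008, 0.1], [-0.002, 0.001, 0.006, 0.2375, 0.031, 0.008, 0.1], [-0.002, 0.001, 0.006, 0.2375, 0.031, 0.008, 0.1]]]}}

```text
clock: 21.7
tcp_pos: [0.4209, -0.2921, 0.0658]
orientation: [-0.5, 0.501, -0.5, -0.499]
wrist_force: [0.8, 0.2, 6.0]
finger_gap: 0.0184
```

```bash
python3 inhand.py
```

```text
tool x of top -0.0111 y range -0.007 0.0118 mid y 0.0024 z 0.0006 1351
```

>>> {"op": "step_arm", "data": {"moves": [[[0, 0, 0, -0.05, 0, 0, 0.1], [0, 0, 0, -0.1, 0, 0, 0.1], [0, 0, 0, -0.15, 0, 0.0, 0.1], [0, 0, 0, -0.19, 0, 0.02, 0.1], [0, 0, 0, -0.21, 0, 0.06, 0.1], [0, 0, 0, -0.22, 0, 0.11, 0.1], [0, 0, 0, -0.22, 0, 0.16, 0.1], [0, 0, 0, -0.22, 0.005, 0.21, 0.1], [0, 0, 0, -0.22, 0.01, 0.26, 0.1], [0, 0, 0, -0.22, 0.015, 0.31, 0.1], [0, 0, 0, -0.22, 0.02, 0.36, 0.1], [0, 0, 0, -0.22, 0.024, 0.41, 0.1]]]}}

```text
clock: 22.95
tcp_pos: [0.3958, 0.1179, 0.2851]
orientation: [-0.5, 0.501, -0.5, -0.499]
wrist_force: [1.8, 0.0, -2.1]
finger_gap: 0.0189
```

Run:
```python
from h import *
print(pose()[:3].round(3));print(go([0.3971,0.1844,0.104],np.pi/2))
```

```text
[[ 0.003 -1.     0.001  0.396]
 [-0.002  0.001  1.     0.118]
 [-1.    -0.003 -0.002  0.285]]
(array([-0.001, -0.002,  0.003]), array([ 0.181 , -0.0008,  0.0669]))
```

>>> {"op": "step_arm", "data": {"moves": [[[-0.001, -0.002, 0.003, 0, -0.001, 0.04, 0.1], [-0.001, -0.002, 0.003, 0.01, -0.001, 0.067, 0.1], [-0.001, -0.002, 0.003, 0.05, -0.001, 0.067, 0.1], [-0.001, -0.002, 0.003, 0.1, -0.001, 0.067, 0.1], [-0.001, -0.002, 0.003, 0.14, -0.001, 0.067, 0.1], [-0.001, -0.002, 0.003, 0.165, -0.001, 0.067, 0.1], [-0.001, -0.002, 0.003, 0.177, -0.001, 0.067, 0.1], [-0.001, -0.002, 0.003, 0.182, -0.001, 0.067, 0.1], [-0.001, -0.002, 0.003, 0.184, -0.001, 0.067, 0.1], [-0.001, -0.002, 0.003, 0.184, -0.001, 0.067, 0.1]]]}}

```text
clock: 23.95
tcp_pos: [0.397, 0.1833, 0.1034]
orientation: [0.5, -0.501, 0.501, 0.499]
wrist_force: [-8.5, -5.5, 21.7]
finger_gap: 0.0187
```

>>> {"op": "step_arm", "data": {"moves": [[[0, 0, 0, -0.001, 0, 0, 0.45], [0, 0, 0, -0.001, 0, 0, 0.45], [0, 0, 0, -0.001, 0, 0, 0.45], [0, 0, 0, -0.05, 0, 0, 0.45], [0, 0, 0, -0.1, 0, 0, 0.45], [0, 0, 0, -0.15, 0, -0.01, 0.45], [0, 0, 0, -0.19, -0.02, -0.04, 0.45], [0, 0, 0, -0.2, -0.04, -0.08, 0.45], [0, 0, 0, -0.2, -0.06, -0.125, 0.45], [0, 0, 0, -0.2, -0.08, -0.17, 0.45], [0, 0, 0, -0.2, -0.1, -0.215, 0.45], [0, 0, 0, -0.2, -0.12, -0.26, 0.45]]]}}

```text
clock: 25.15
tcp_pos: [0.5173, -0.0782, 0.3039]
orientation: [0.5, -0.501, 0.501, 0.499]
wrist_force: [0.5, 1.1, 0.2]
finger_gap: 0.0381
```

>>> {"op": "step_arm", "data": {"moves": [[[0, 0, 0, 0, -0.02, -0.045, 0.5], [0, 0, 0, 0, -0.04, -0.09, 0.5], [0, 0, 0, 0, -0.06, -0.12, 0.5], [0, 0, 0, 0, -0.06, -0.12, 0.5]]]}}

```text
clock: 25.55
tcp_pos: [0.5788, -0.2027, 0.3015]
orientation: [0.501, -0.499, 0.502, 0.498]
wrist_force: [0.5, 0.6, -0.4]
finger_gap: 0.0426
```

```bash
python3 look.py w8 "[(.6255,-.197)]"; python3 -c "
from h import *
snap('top','t4',(140,100,420,280),2.8)
print(env.get_state()['clock'],go([0.6257,-0.1970,0.063],np.pi/2))"
```

```text
[[-9.000e-04 -1.000e+00  5.400e-03  5.788e-01]
 [-2.200e-03  5.500e-03  1.000e+00 -2.027e-01]
 [-1.000e+00  9.000e-04 -2.200e-03  3.015e-01]]
(array([ 0.6246, -0.1965,  0.0758,  0.6256, -0.1965,  0.01  ]), 223)
25.65 (array([-0.002, -0.001, -0.002]), array([ 0.2397, -0.0489,  0.0021]))
```

View pics/t4.png

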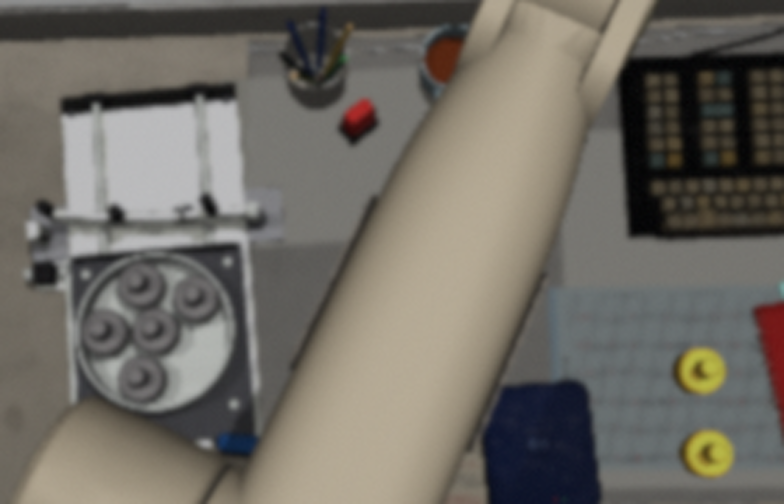

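View pics/w8.png

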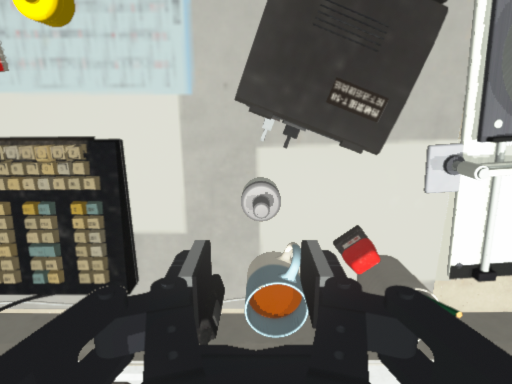

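The five pots in the tin stand flat, leaving one free slot at the lower right. The last pot is at wrist-image (261,205), and the mug handle ends near (292,255), clear of the fingers.

>>> {"op": "step_arm", "data": {"moves": [[[-0.002, 0, 0, 0.02, -0.04, 0.003, 0.5], [-0.002, 0, 0, 0.06, -0.0475, 0.003, 0.5], [-0.002, 0, 0, 0.11, -0.0475, 0.003, 0.5], [-0.002, 0, 0, 0.16, -0.0475, 0.003, 0.5], [-0.002, 0, 0, 0.2, -0.0475, 0.003, 0.5], [-0.002, 0, 0, 0.225, -0.0475, 0.003, 0.5], [-0.002, 0, 0, 0.2385, -0.0475, 0.003, 0.5], [-0.002, 0, 0, 0.2385, -0.0475, 0.003, 0.5], [-0.002, 0, 0, 0.2385, -0.0475, 0.003, 0.1], [-0.002, 0, 0, 0.2385, -0.0475, 0.003, 0.1], [-0.002, 0, 0, 0.2385, -0.0475, 0.003, 0.1], [-0.002, 0, 0, 0.2385, -0.0475, 0.003, 0.1]]]}}

```text
clock: 26.85
tcp_pos: [0.6257, -0.1967, 0.0665]
orientation: [-0.5, 0.501, -0.5, -0.499]
wrist_force: [0.4, 0.6, 6.4]
finger_gap: 0.0185
```

```bash
python3 inhand.py
```

```text
tool x of top -0.0099 y range -0.0092 0.01 mid y 0.0004 z 0.0006 1332
```

>>> {"op": "step_arm", "data": {"moves": [[[0, 0, 0, -0.05, 0, 0, 0.1], [0, 0, 0, -0.1, 0, 0, 0.1], [0, 0, 0, -0.15, 0, 0.0, 0.1], [0, 0, 0, -0.2, 0, 0, 0.1], [0, 0, 0, -0.22, 0.025, 0.035, 0.1], [0, 0, 0, -0.22, 0.05, 0.075, 0.1], [0, 0, 0, -0.22, 0.075, 0.115, 0.1], [0, 0, 0, -0.22, 0.1, 0.155, 0.1], [0, 0, 0, -0.22, 0.125, 0.195, 0.1], [0, 0, 0, -0.22, 0.15, 0.235, 0.1], [0, 0, 0, -0.22, 0.18, 0.275, 0.1], [0, 0, 0, -0.22, 0.21, 0.31, 0.1]]]}}

```text
clock: 28.1
tcp_pos: [0.4138, 0.1152, 0.2857]
orientation: [-0.5, 0.501, -0.5, -0.499]
wrist_force: [0.7, 0.8, -1.4]
finger_gap: 0.0184
```

Run:
```python
from h import *
print(pose()[:3].round(3));print(go([0.4151,0.1229,0.105],np.pi/2))
```

```text
[[ 0.003 -1.     0.     0.414]
 [-0.002  0.     1.     0.115]
 [-1.    -0.003 -0.002  0.286]]
(array([-0.   , -0.002,  0.003]), array([ 0.1807, -0.0007,  0.008 ]))
```

>>> {"op": "step_arm", "data": {"moves": [[[0, -0.002, 0.003, 0.01, -0.001, 0.008, 0.1], [0, -0.002, 0.003, 0.05, -0.001, 0.008, 0.1], [0, -0.002, 0.003, 0.1, -0.001, 0.008, 0.1], [0, -0.002, 0.003, 0.14, -0.001, 0.008, 0.1], [0, -0.002, 0.003, 0.165, -0.001, 0.008, 0.1], [0, -0.002, 0.003, 0.177, -0.001, 0.008, 0.1], [0, -0.002, 0.003, 0.181, -0.001, 0.008, 0.1], [0, -0.002, 0.003, 0.1825, -0.001, 0.008, 0.1], [0, -0.002, 0.003, 0.1825, -0.001, 0.008, 0.1]]]}}

```text
clock: 29.0
tcp_pos: [0.4153, 0.1224, 0.1047]
orientation: [0.5, -0.5, 0.5, 0.5]
wrist_force: [-6.4, -2.0, 12.4]
finger_gap: 0.0185
```

>>> {"op": "step_arm", "data": {"moves": [[[0, 0, 0, -0.001, 0, 0, 0.45], [0, 0, 0, -0.001, 0, 0, 0.45], [0, 0, 0, -0.001, 0, 0, 0.45], [0, 0, 0, -0.05, 0, 0, 0.45], [0, 0, 0, -0.1, 0, 0, 0.45], [0, 0, 0, -0.15, 0, 0, 0.45], [0, 0, 0, -0.2, 0, 0.03, 0.45], [0, 0, 0, -0.21, 0, 0.05, 0.45], [0, 0, 0, -0.21, 0, 0.05, 0.45]]]}}

```text
clock: 29.9
tcp_pos: [0.417, 0.1746, 0.3178]
orientation: [-0.502, 0.502, -0.498, -0.499]
wrist_force: [0.3, -0.9, 0.1]
finger_gap: 0.0385
```

```bash
python3 look.py w9 "[(.4463,.1679),(.4986,.1849),(.446,.2246),(0.48,0.123),(0.395,0.185),(0.415,0.1235)]" 0.114
python3 - <<'E'
from h import *
T=pose();p,d=env.read_camera("wrist"); print(tin(d,T,c0=(0.446,0.168)));np.savez("w9.npz",p=p,d=d,T=T);print(env.get_state()["clock"])
W=cloud("wrist",d,T).reshape(-1,3)
# lid heights
for g in [(.447,.168),(.4986,.184),(.447,.225),(0.48,0.123),(0.395,0.185),(0.415,0.1235)]:
    r=np.hypot(W[:,0]-g[0],W[:,1]-g[1]); m=(r>0.013)&(r<0.021)&(W[:,2]>0.06)&(W[:,2]<0.1); print(m.sum(),np.percentile(W[m,2],[10,50,90]).round(4))
snap("top","t5",(140,90,280,280),4)
E
```

```text
[[ 0.0064 -1.     -0.0016  0.417 ]
 [ 0.0015 -0.0016  1.      0.1746]
 [-1.     -0.0064  0.0015  0.3178]]
(array([0.446 , 0.1684, 0.1138, 0.447 , 0.1681, 0.01  ]), 257)
(array([0.4972, 0.184 , 0.1139, 0.4987, 0.1841, 0.01  ]), 233)
(array([0.4462, 0.224 , 0.1139, 0.4473, 0.2245, 0.0101]), 261)
(array([0.4803, 0.1226, 0.114 , 0.4818, 0.1222, 0.0101]), 248)
(array([0.3934, 0.1833, 0.1139, 0.3941, 0.1835, 0.01  ]), 287)
(array([0.4148, 0.1233, 0.1139, 0.4157, 0.1225, 0.0102]), 277)
(array([0.446676  , 0.16794093]), 2848, np.float64(0.0017034014400033257), np.float64(0.08112971063819063), np.float64(0.03841118256649351))
30.0
511 [0.0816 0.0826 0.0834]
428 [0.0816 0.0825 0.0834]
489 [0.0815 0.0825 0.0834]
457 [0.0816 0.0826 0.0836]
655 [0.0815 0.0825 0.0834]
546 [0.0816 0.0826 0.0835]
```

View pics/w9.png

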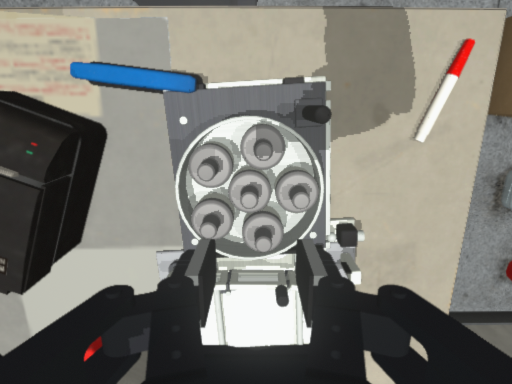

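View pics/t5.png

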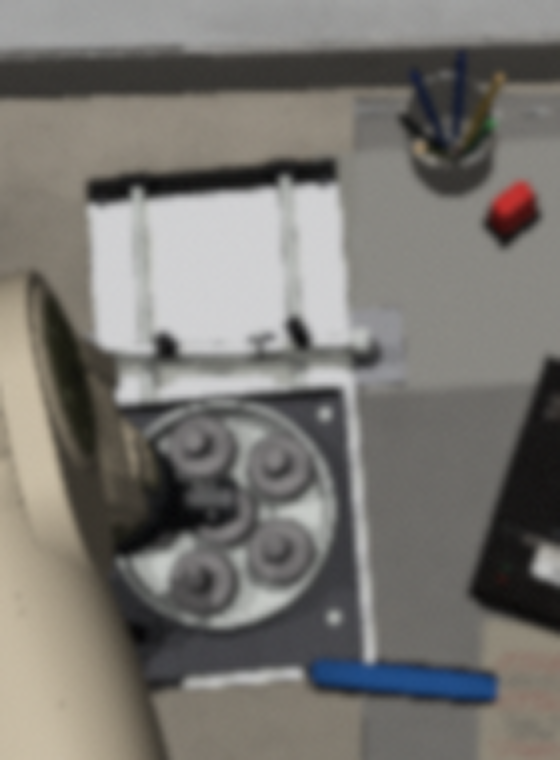

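All six pots stand flat: the lids are at 0.0825 m (floor 0.038 + 0.044) and the grips are within 1–2 mm of plan. Next is the gate, so I'm moving in to view it.

>>> {"op": "step_arm", "data": {"moves": [[[0, 0, 0, 0, -0.05, 0, 0.5], [0, 0, 0, 0, -0.1, 0, 0.5], [0, 0, 0, -0.01, -0.15, 0, 0.5], [0, 0, 0, -0.01, -0.19, 0, 0.5], [0, 0, 0, -0.01, -0.21, 0, 0.5], [0, 0, 0, -0.01, -0.21, 0, 0.5]]]}}

```text
clock: 30.65
tcp_pos: [0.6269, 0.1703, 0.3191]
orientation: [0.499, -0.498, 0.503, 0.5]
wrist_force: [0.1, -0.1, -0.3]
finger_gap: 0.0425
```

Run:
```python
from h import *
p,d,T=snap("wrist","w10"); np.savez("w10.npz",p=p,d=d,T=T); print(T[:3].round(4))
for th in ["knob1_top","knob2_top","knob3_top","post_pin","mid_pin","end_pin"]:
    for r in env.boxes_of("wrist",th)[:3]: print(th,np.round(r["uv"]),round(r["confidence"],2))
W=cloud("wrist",d,T).reshape(-1,3)
# high points: knobs
for lo,hi in [(0.132,0.145),(0.1,0.108)]:
    m=(W[:,2]>lo)&(W[:,2]<hi)&(W[:,0]>0.55)&(W[:,0]<0.62); q=W[m]
    n,l=0,[]
    while len(q):
        s=np.hypot(*(q[:,:2]-q[0,:2]).T)<0.02
        if s.sum()>15: print(lo,s.sum(),q[s].mean(0).round(4),cv2.minEnclosingCircle(q[s][:,:2].astype(np.float32)))
        q=q[~s]
```

```text
[[-0.0063 -1.      0.0031  0.6269]
 [-0.0024  0.0031  1.      0.1703]
 [-1.      0.0063 -0.0024  0.3191]]
knob1_top [258. 128.] 0.92
knob2_top [305. 127.] 0.66
knob2_top [248.  64.] 0.3
knob2_top [262. 132.] 0.23
knob3_top [ 19. 243.] 0.74
knob3_top [342. 129.] 0.64
knob3_top [253.   9.] 0.19
post_pin [263. 131.] 0.7
mid_pin [260. 130.] 0.73
mid_pin [307. 129.] 0.7
end_pin [300. 128.] 0.69
0.132 226 [0.5806 0.1038 0.1379] ((0.5814567804336548, 0.10332170873880386), 0.007831818424165249)
0.1 22 [ 0.5516 -0.0883  0.1038] ((0.5515074729919434, -0.08814847469329834), 0.0022651851177215576)
0.1 178 [0.5789 0.2085 0.1046] ((0.5787127017974854, 0.2086476981639862), 0.007913706824183464)
0.1 17 [0.5795 0.1092 0.1039] ((0.5804470181465149, 0.10664390027523041), 0.00716914189979434)
0.1 192 [0.5867 0.2883 0.1043] ((0.5867182016372681, 0.28889432549476624), 0.008200977928936481)
```

View pics/w10.png

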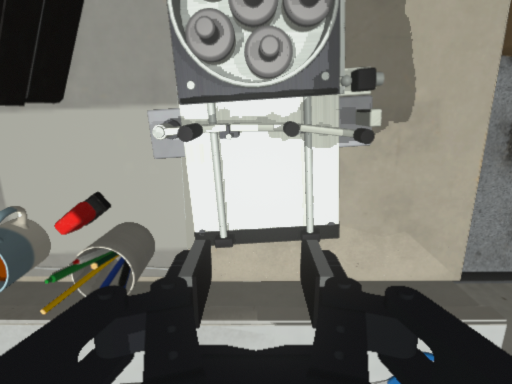

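Run:
```python
from h import *
z=np.load("w10.npz");p,d,T=z["p"],z["d"],z["T"]
cv2.imwrite("pics/w10c.png",cv2.resize(p[90:160,140:400,::-1],None,fx=3,fy=3,interpolation=cv2.INTER_CUBIC))
i=cv2.imread("pics/scene0.png"); 
pts=proj("scene",[[.5814,.1033,.138],[.5787,.2086,.104],[.5867,.2889,.104],[.5767,.2889,.104]]); print(pts.round(1))
t=cv2.imread("pics/top0.png"); tp=proj("top",[[.5814,.1033,.138],[.5787,.2086,.104],[.5867,.2889,.104],[.5767,.2889,.104]]);print(tp.round(1))
c=cv2.resize(i[165:205,190:260],None,fx=10,fy=10,interpolation=cv2.INTER_CUBIC)
for q,col in zip(pts,[(0,0,255)]*3+[(0,255,0)]): cv2.circle(c,(int((q[0]-190)*10+5),int((q[1]-165)*10+5)),4,col,-1)
cv2.imwrite("pics/sc0c.png",c)
c=cv2.resize(t[155:205,140:240],None,fx=7,fy=7,interpolation=cv2.INTER_CUBIC)
for q,col in zip(tp,[(0,0,255)]*3+[(0,255,0)]): cv2.circle(c,(int((q[0]-140)*7+3),int((q[1]-155)*7+3)),3,col,-1)
cv2.imwrite("pics/t0c.png",c)
```

```text
[[234.8 173.2]
 [214.2 176.2]
 [201.6 171. ]
 [199.6 171.7]]
[[212.6 170.8]
 [180.2 175. ]
 [154.4 173.3]
 [154.4 176.4]]
```

View pics/w10c.png

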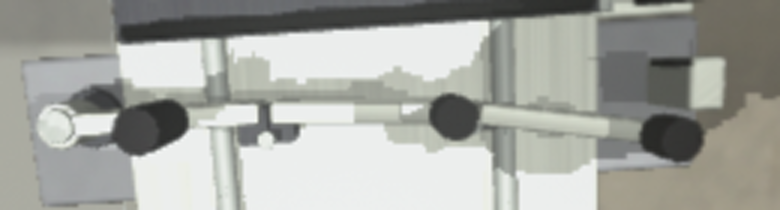

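View pics/sc0c.png

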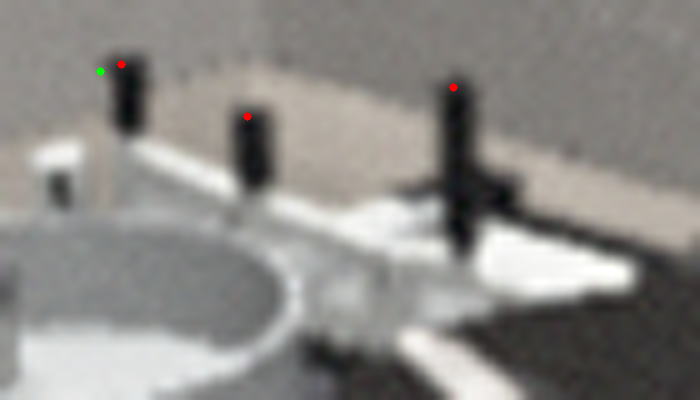

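View pics/t0c.png

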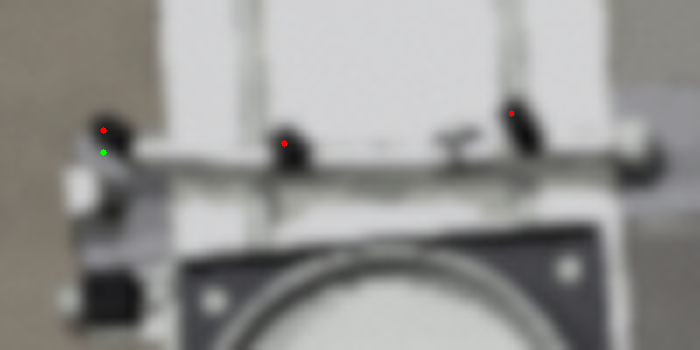

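Run:
```python
from h import *
z=np.load("w10.npz");p,d,T=z["p"],z["d"],z["T"]
post=ray("wrist",(159,131.7),0.072,T)[0];mid=ray("wrist",(228.3,136),0.072,T)[0]
print(post.round(4),mid.round(4))
psi=np.radians(1.5);o=np.array([.4467,.168]);ex=np.array([np.cos(psi),np.sin(psi)]);ey=np.array([-ex[1],ex[0]])
for n,P in dict(post=post[:2],mid=mid[:2],K1=[.5814,.1033],K2=[.5787,.2086],K3=[.5867,.2889]).items():
    v=np.array(P)-o; print(n,(v@ex).round(4),(v@ey).round(4))
W=cloud("wrist",d,T).reshape(-1,3)
m=(abs(W[:,2]-0.072)<0.003)&(W[:,0]>0.56)&(W[:,0]<0.61)&(W[:,1]>0.03)&(W[:,1]<0.31); q=W[m]
v=q[:,:2]-o; sx=v@ex; sy=v@ey
for a in np.arange(-0.12,0.14,0.01):
    s=(sy>=a)&(sy<a+0.01)
    if s.sum()>3: print(round(a,3),s.sum(),np.percentile(sx[s],[3,50,97]).round(4))
```

```text
[0.5835 0.0588 0.072 ] [0.5887 0.1389 0.072 ]
post 0.1339 -0.1127
mid 0.1412 -0.0328
K1 0.133 -0.0682
K2 0.133 0.0371
K3 0.1431 0.1172
-0.12 95 [0.1274 0.1339 0.1404]
-0.11 74 [0.1288 0.1334 0.1391]
-0.1 53 [0.1293 0.1335 0.137 ]
-0.07 16 [0.129  0.1318 0.1358]
-0.06 59 [0.1281 0.1316 0.136 ]
-0.05 62 [0.1283 0.1317 0.1353]
-0.04 63 [0.1276 0.1342 0.1447]
-0.03 59 [0.1278 0.1312 0.1365]
-0.02 62 [0.1281 0.1315 0.135 ]
-0.01 63 [0.1284 0.1318 0.1353]
-0.0 60 [0.1287 0.1322 0.1356]
0.01 59 [0.129  0.1324 0.1359]
0.02 61 [0.1293 0.1327 0.1362]
0.04 7 [0.1372 0.1402 0.1414]
0.05 65 [0.1313 0.1347 0.1384]
0.06 63 [0.1327 0.1361 0.1396]
0.07 59 [0.1338 0.1376 0.141 ]
0.08 64 [0.1353 0.139  0.1425]
0.09 62 [0.1367 0.1403 0.1439]
0.1 60 [0.1373 0.1418 0.1453]
0.11 11 [0.1386 0.1409 0.145 ]
```

Run:
```python
from h import *
print(go([0.5867,0.2889,0.20],np.pi))
z=np.load("w10.npz");W=cloud("wrist",z["d"],z["T"]).reshape(-1,3)
m=(W[:,2]>0.06)&(W[:,0]>0.62)&(W[:,0]<0.85)&(W[:,1]<0.1)&(W[:,1]>-0.2); q=W[m]
for a in np.arange(-.2,.1,.03):
    s=(q[:,1]>a)&(q[:,1]<a+.03)
    if s.sum()>5: print(round(a,2),s.sum(),q[s].min(0).round(3),q[s].max(0).round(3))
```

```text
(array([-1.571, -0.   , -0.002]), array([0.124 , 0.0371, 0.1168]))
-0.2 32 [ 0.784 -0.179  0.061] [ 0.815 -0.17   0.08 ]
-0.17 1389 [ 0.68 -0.17  0.06] [ 0.85  -0.14   0.104]
-0.14 927 [ 0.736 -0.14   0.06 ] [ 0.849 -0.11   0.104]
-0.11 311 [ 0.693 -0.11   0.061] [ 0.827 -0.08   0.104]
-0.08 931 [ 0.678 -0.08   0.06 ] [ 0.774 -0.05   0.154]
-0.05 1408 [ 0.686 -0.05   0.06 ] [ 0.85  -0.02   0.147]
-0.02 758 [ 0.71 -0.02  0.06] [0.788 0.01  0.153]
0.01 630 [0.726 0.01  0.06 ] [0.779 0.023 0.137]
0.07 68 [0.822 0.094 0.099] [0.849 0.1   0.104]
```

>>> {"op": "step_arm", "data": {"moves": [[[-1.571, 0, 0, 0, 0.037, 0.117, 0.45], [-1.571, 0, 0, 0, 0.037, 0.117, 0.45], [-1.571, 0, 0, 0, 0.037, 0.117, 0.45], [-1.571, 0, 0, 0, 0.037, 0.117, 0.45], [-1.571, 0, 0, 0, 0.037, 0.117, 0.45], [-1.571, 0, 0, 0.02, 0.037, 0.117, 0.45], [-1.571, 0, 0, 0.05, 0.037, 0.117, 0.45], [-1.571, 0, 0, 0.08, 0.037, 0.117, 0.45], [-1.571, 0, 0, 0.1, 0.037, 0.117, 0.45], [-1.571, 0, 0, 0.124, 0.037, 0.117, 0.45], [-1.571, 0, 0, 0.124, 0.037, 0.117, 0.45], [-1.571, 0, 0, 0.124, 0.037, 0.117, 0.45]]]}}

```text
clock: 32.2
tcp_pos: [0.5857, 0.289, 0.1998]
orientation: [-0.001, -0.706, 0.0, 0.708]
wrist_force: [-0.8, -0.1, 0.5]
finger_gap: 0.0386
```

Run:
```python
from h import *
print(pose()[:3].round(4)); print(go([0.5867,0.2889,0.093],np.pi))
p,d,T=snap("wrist","w11"); W=cloud("wrist",d,T).reshape(-1,3)
print(grips("wrist",d,T,[(.5867,.2889),(.5787,.2086)],0.104,0.015,0.004))
```

```text
[[-1.900e-03  6.000e-04 -1.000e+00  5.857e-01]
 [-1.600e-03 -1.000e+00 -6.000e-04  2.890e-01]
 [-1.000e+00  1.600e-03  1.900e-03  1.998e-01]]
(array([ 0.001,  0.002, -0.002]), array([ 1.068e-01, -1.000e-04, -1.200e-03]))
[(array([0.587 , 0.2881, 0.1046, 0.5871, 0.2887, 0.008 ]), 358), (array([0.579 , 0.2088, 0.1047, 0.5791, 0.2089, 0.008 ]), 450)]
```

View pics/w11.png

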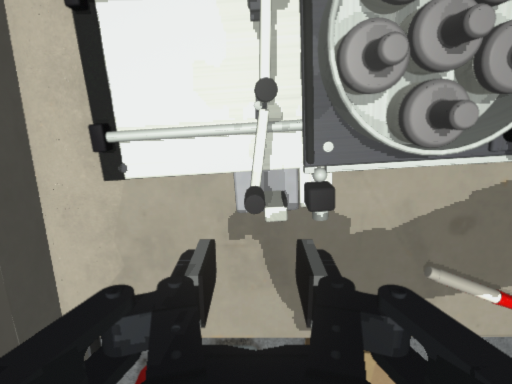

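The knobs show at (255,200) and (265,90), and both cameras' heights agree at 0.104. Descending onto knob3.

>>> {"op": "step_arm", "data": {"force": 20, "moves": [[[0, 0, 0, 0.04, 0, -0.0015, 0.45], [0, 0, 0, 0.08, 0, -0.0015, 0.45], [0, 0, 0, 0.1, 0, -0.0015, 0.45], [0, 0, 0, 0.107, 0, -0.0015, 0.45], [0, 0, 0, 0.107, 0, -0.0015, 0.05], [0, 0, 0, 0.107, 0, -0.0015, 0.05], [0, 0, 0, 0.107, 0, -0.0015, 0.05], [0, 0, 0, 0.107, 0, -0.0015, 0.05]]]}}

```text
clock: 33.05
tcp_pos: [0.5887, 0.2894, 0.0952]
orientation: [-0.0, 0.708, -0.001, -0.706]
wrist_force: [0.2, -0.5, 0.0]
finger_gap: 0.015
```

```bash
cat > arc.py <<'E'
from h import *
import sys
# arc.py pinx piny knobx knoby totaldeg(clockwise) startdeg stepdeg : rows of (ty,tz) shifts
px,py,kx,ky,a0,a1,st=map(float,sys.argv[1:8])
T=pose(); v=np.array([kx-px,ky-py]); print("r",np.hypot(*v).round(4),"tcp",T[:3,3].round(4))
for a in list(np.arange(a0+st,a1-0.1,st))+[a1]:
    c,s=np.cos(-np.radians(a)),np.sin(-np.radians(a)); w=np.array([c*v[0]-s*v[1],s*v[0]+c*v[1]])
    c0,s0=np.cos(-np.radians(a0)),np.sin(-np.radians(a0)); w0=np.array([c0*v[0]-s0*v[1],s0*v[0]+c0*v[1]])
    sh=T[:3,:3].T@np.r_[w-w0,0]; print(round(a,1),sh.round(4))
E
python3 - <<'E'
from h import *
K2=np.array([.5790,.2088]);K3=np.array([.5869,.2888])
# leaf2 direction world: from mid(.5887,.1389) offset; estimate
l=np.array([-0.001,1.0])
for f in [-.0035,-.001,0.0]:
    l=np.array([f,1]);l/=np.hypot(*l);n=np.array([l[1],-l[0]]); E=K2+0.010*l+0.0047*n; print(E.round(4),np.hypot(*(K3-E)))
E
python3 arc.py 0.5836 0.2188 0.5869 0.2888 0 110 10; cat /dev/null
```

```text
[0.5837 0.2188] 0.07005834188361897
[0.5837 0.2188] 0.07006887210042964
[0.5837 0.2188] 0.07007310468360879
r 0.0701 tcp [0.5887 0.2894 0.0952]
10.0 [ 0.      0.0016 -0.0121]
20.0 [ 0.0001  0.0053 -0.0237]
30.0 [ 0.0001  0.011  -0.0346]
40.0 [ 0.0001  0.0184 -0.0442]
50.0 [ 0.0001  0.0275 -0.0525]
60.0 [ 0.0001  0.0378 -0.059 ]
70.0 [ 0.0001  0.0491 -0.0637]
80.0 [ 0.0001  0.061  -0.0663]
90.0 [ 0.0001  0.0732 -0.0668]
100.0 [ 0.0001  0.0853 -0.0652]
110.0 [ 0.0001  0.097  -0.0615]
```

>>> {"op": "step_arm", "data": {"moves": [[[0, 0, 0, 0, 0.0016, -0.0121, 0.05], [0, 0, 0, 0, 0.0053, -0.0237, 0.05], [0, 0, 0, 0, 0.011, -0.0346, 0.05], [0, 0, 0, 0, 0.0184, -0.0442, 0.05], [0, 0, 0, 0, 0.0275, -0.0525, 0.05], [0, 0, 0, 0, 0.0378, -0.059, 0.05], [0, 0, 0, 0, 0.0491, -0.0637, 0.05], [0, 0, 0, 0, 0.061, -0.0663, 0.05], [0, 0, 0, 0, 0.0732, -0.0668, 0.05], [0, 0, 0, 0, 0.0732, -0.0668, 0.05]]]}}

```text
clock: 34.05
tcp_pos: [0.6551, 0.2134, 0.0954]
orientation: [-0.001, 0.707, -0.002, -0.707]
wrist_force: [0.7, -0.9, 0.1]
finger_gap: 0.0153
```

```bash
python3 - <<'E'
from h import *
p,d,T=snap("wrist","w12"); print(T[:3].round(4), env.get_state()["wrist_force"])
print(grips("wrist",d,T,[(.579,.2088)],0.104,0.02,0.004))
E
python3 arc.py 0.5836 0.2188 0.5869 0.2888 90 178 11
```

```text
[[ 0.0011 -0.0039 -1.      0.6551]
 [-0.0016 -1.      0.0039  0.2134]
 [-1.      0.0016 -0.0011  0.0954]] [ 0.68579888  0.03062099 -0.15703549]
[(array([0.5818, 0.208 , 0.1046, 0.5809, 0.2091, 0.0086]), 1193)]
r 0.0701 tcp [0.6549 0.2144 0.0954]
101.0 [0.     0.0133 0.0019]
112.0 [0.     0.026  0.0062]
123.0 [0.     0.0376 0.013 ]
134.0 [0.     0.0478 0.0218]
145.0 [0.     0.056  0.0324]
156.0 [0.     0.0621 0.0443]
167.0 [0.     0.0658 0.0573]
178.0 [-0.      0.067   0.0706]
```

View pics/w12.png

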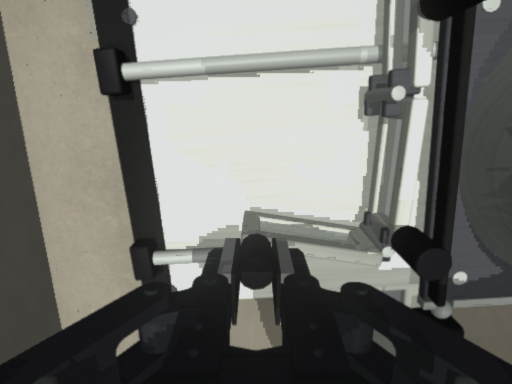

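>>> {"op": "step_arm", "data": {"moves": [[[0, 0, 0, 0, 0.0133, 0.0019, 0.05], [0, 0, 0, 0, 0.026, 0.0062, 0.05], [0, 0, 0, 0, 0.0376, 0.013, 0.05], [0, 0, 0, 0, 0.0478, 0.0218, 0.05], [0, 0, 0, 0, 0.056, 0.0324, 0.05], [0, 0, 0, 0, 0.0621, 0.0443, 0.05], [0, 0, 0, 0, 0.0658, 0.0573, 0.05], [0, 0, 0, 0, 0.0668, 0.064, 0.05], [0, 0, 0, 0, 0.067, 0.067, 0.05], [0, 0, 0, 0, 0.067, 0.067, 0.05]]]}}

```text
clock: 35.1
tcp_pos: [0.5884, 0.1488, 0.0956]
orientation: [-0.002, 0.709, 0.0, -0.706]
wrist_force: [5.7, 6.5, -5.5]
finger_gap: 0.0151
```

Run:
```python
from h import *
p,d,T=snap("wrist","w13"); print(T[:3].round(4), env.get_state()["wrist_force"])
```

```text
[[ 0.0043 -0.0021 -1.      0.5884]
 [ 0.0023 -1.      0.0022  0.1488]
 [-1.     -0.0023 -0.0043  0.0956]] [ 4.95077474  5.94416867 -5.067546  ]
```

View pics/w13.png

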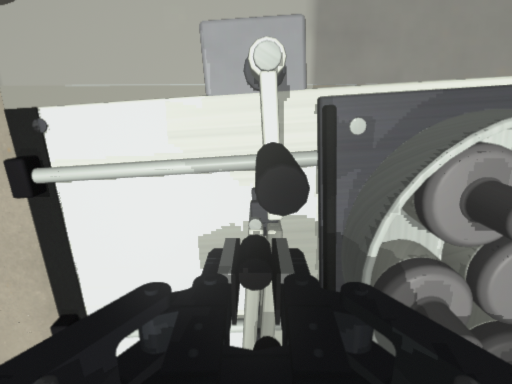

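>>> {"op": "step_arm", "data": {"moves": [[[0, 0, 0, 0, 0, 0.002, 0.05], [0, 0, 0, 0, 0, 0.003, 0.05], [0, 0, 0, 0, 0, 0.003, 0.05]]]}}

```text
clock: 35.45
tcp_pos: [0.5878, 0.149, 0.0957]
orientation: [-0.002, 0.71, 0.001, -0.704]
wrist_force: [10.1, 3.9, -7.9]
finger_gap: 0.0145
```

>>> {"op": "step_arm", "data": {"moves": [[[0, 0, 0, 0, 0, -0.002, 0.05], [0, 0, 0, 0, 0, -0.002, 0.35], [0, 0, 0, 0, 0, -0.002, 0.35], [0, 0, 0, 0, 0, -0.002, 0.35], [0, 0, 0, -0.04, 0, -0.002, 0.35], [0, 0, 0, -0.08, 0, -0.002, 0.35], [0, 0, 0, -0.12, -0.04, -0.002, 0.4], [0, 0, 0, -0.13, -0.08, -0.002, 0.45], [0, 0, 0, -0.13, -0.11, 0, 0.45], [0, 0, 0, -0.13, -0.11, 0, 0.45]]]}}

```text
clock: 36.45
tcp_pos: [0.5864, 0.262, 0.2271]
orientation: [-0.001, 0.711, 0.003, -0.703]
wrist_force: [0.2, -0.7, -0.3]
finger_gap: 0.0385
```

```bash
cat > gate.py <<'E'
from h import *
import sys
p,d,T=snap("wrist",sys.argv[1]); np.savez("g.npz",p=p,d=d,T=T); print(T[:3].round(4),env.get_state()["clock"])
W=cloud("wrist",d,T).reshape(-1,3)
for lo,hi in [(0.133,0.143),(0.1,0.108)]:
    m=(W[:,2]>lo)&(W[:,2]<hi)&(W[:,0]>0.53)&(W[:,0]<0.70)&(W[:,1]>0.0)&(W[:,1]<0.32); q=W[m]
    while len(q):
        s=np.hypot(*(q[:,:2]-q[0,:2]).T)<0.02
        if s.sum()>60:
            c,r=cv2.minEnclosingCircle(q[s][:,:2].astype(np.float32)); print(lo,s.sum(),np.round(c,4),round(r,4))
        q=q[~s]
E
python3 gate.py w14
```

```text
[[ 0.0111  0.0027 -0.9999  0.5864]
 [ 0.0052 -1.     -0.0027  0.262 ]
 [-0.9999 -0.0052 -0.0111  0.2271]] 36.5
0.1 407 [0.5898 0.1488] 0.008
0.1 325 [0.5811 0.2091] 0.0079
```

View pics/w14.png

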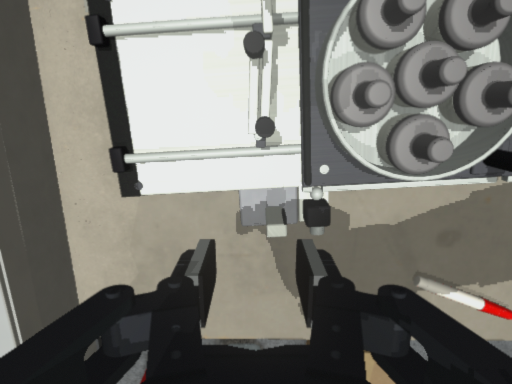

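Run:
```python
from h import *
T=np.eye(4);T[:3]=[[0.0011,-0.0039,-1,.6551],[-.0016,-1,.0039,.2134],[-1,.0016,-.0011,.0954]]
print("mid",ray("wrist",(398,93),0.073,T),"end",ray("wrist",(388,256),0.073,T))
T[:3]=[[0.0043,-0.0021,-1,.5884],[.0023,-1,.0022,.1488],[-1,-.0023,-.0043,.0956]]
print("mid13",ray("wrist",(255,226),0.073,T),"post",ray("wrist",(267,55),0.073,T))
z=np.load("g.npz")
print(proj("wrist",[[.589,.139,.072]],z["T"]))
# target folded positions
K2=np.array([.5811,.2091])
for M in [np.array([.5887,.1389]),np.array([.5895,.1385])]:
    print(np.hypot(*(K2-M)))
```

```text
mid [[0.59017122 0.13906281 0.073     ]] end [[0.58614262 0.22040975 0.073     ]]
mid13 [[0.58916612 0.13890298 0.073     ]] post [[0.58359532 0.05833768 0.073     ]]
[[255.24744788  36.17700421]]
0.07061019756380804
0.07109796058959779
```

```bash
python3 -c "
from h import *
print(go([0.5811,0.2091,0.094],np.pi))"
```

```text
(array([ 0.001, -0.01 ,  0.004]), array([0.1322, 0.0515, 0.0066]))
```

>>> {"op": "step_arm", "data": {"moves": [[[0.001, -0.01, 0.004, 0, 0.045, 0.006, 0.4], [0.001, -0.01, 0.004, 0.01, 0.0525, 0.006, 0.4], [0.001, -0.01, 0.004, 0.05, 0.0525, 0.006, 0.4], [0.001, -0.01, 0.004, 0.09, 0.0525, 0.006, 0.4], [0.001, -0.01, 0.004, 0.12, 0.0525, 0.006, 0.4], [0.001, -0.01, 0.004, 0.132, 0.0525, 0.006, 0.4], [0.001, -0.01, 0.004, 0.132, 0.0525, 0.006, 0.4], [0.001, -0.01, 0.004, 0.132, 0.0525, 0.006, 0.05], [0.001, -0.01, 0.004, 0.132, 0.0525, 0.006, 0.05], [0.001, -0.01, 0.004, 0.132, 0.0525, 0.006, 0.05], [0.001, -0.01, 0.004, 0.132, 0.0525, 0.006, 0.05]]]}}

```text
clock: 37.6
tcp_pos: [0.5826, 0.2082, 0.0956]
orientation: [0.0, 0.708, 0.0, -0.706]
wrist_force: [0.4, -0.2, 3.0]
finger_gap: 0.015
```

```bash
python3 arc.py 0.5893 0.1389 0.5811 0.2091 0 90 9; python3 -c "
from h import *
p,d,T=snap('wrist','w15');print(T[:3].round(4))"
```

```text
r 0.0707 tcp [0.5826 0.2082 0.0956]
9.0 [ 0.     -0.0004 -0.0111]
18.0 [ 0.0001  0.0009 -0.0221]
27.0 [ 0.0001  0.0039 -0.0328]
36.0 [ 0.0001  0.0086 -0.0428]
45.0 [ 0.0001  0.0148 -0.052 ]
54.0 [ 0.0001  0.0223 -0.0602]
63.0 [ 0.0002  0.031  -0.067 ]
72.0 [ 0.0002  0.0407 -0.0724]
81.0 [ 0.0002  0.0511 -0.0762]
90.0 [ 0.0002  0.062  -0.0784]
[[ 2.400e-03  4.000e-04 -1.000e+00  5.826e-01]
 [-1.000e-04 -1.000e+00 -4.000e-04  2.082e-01]
 [-1.000e+00  1.000e-04 -2.400e-03  9.560e-02]]
```

View pics/w15.png

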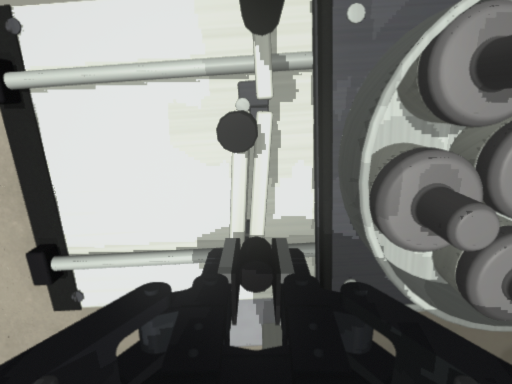

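Knob2 is held at (256,262), and the folded end leaf lies parallel beside the middle leaf. Leading it round now.

>>> {"op": "step_arm", "data": {"moves": [[[0, 0, 0, 0, -0.0004, -0.0111, 0.05], [0, 0, 0, 0, 0.0009, -0.0221, 0.05], [-0.03, 0, 0, 0, 0.0039, -0.0328, 0.05], [-0.06, 0, 0, 0, 0.0086, -0.0428, 0.05], [-0.09, 0, 0, 0, 0.0148, -0.052, 0.05], [-0.12, 0, 0, 0, 0.0223, -0.0602, 0.05], [-0.15, 0, 0, 0, 0.031, -0.067, 0.05], [-0.18, 0, 0, 0, 0.0407, -0.0724, 0.05], [-0.21, 0, 0, 0, 0.0511, -0.0762, 0.05], [-0.24, 0, 0, 0, 0.062, -0.0784, 0.05], [-0.24, 0, 0, 0, 0.062, -0.0784, 0.05]]]}}

```text
clock: 38.75
tcp_pos: [0.6627, 0.1453, 0.0959]
orientation: [0.084, 0.704, 0.084, -0.7]
wrist_force: [2.2, -0.7, -2.4]
finger_gap: 0.0149
```

```bash
python3 arc.py 0.5893 0.1389 0.5811 0.2091 90 178 9; python3 -c "
from h import *
p,d,T=snap('wrist','w16');print(T[:3].round(4),env.get_state()['joint_pos'].round(2))"
```

```text
r 0.0707 tcp [0.6627 0.1453 0.0959]
99.0 [0.     0.0109 0.0022]
108.0 [-0.      0.0213  0.0061]
117.0 [-0.      0.0309  0.0116]
126.0 [-0.      0.0396  0.0185]
135.0 [-0.0001  0.0471  0.0267]
144.0 [-0.0001  0.0532  0.0359]
153.0 [-0.0001  0.0578  0.046 ]
162.0 [-0.0002  0.0607  0.0567]
171.0 [-0.0002  0.062   0.0677]
178.0 [-0.0003  0.0618  0.0763]
[[ 4.600e-03  2.367e-01 -9.716e-01  6.627e-01]
 [ 1.000e-04 -9.716e-01 -2.367e-01  1.453e-01]
 [-1.000e+00  1.000e-03 -4.500e-03  9.590e-02]] [ 0.1   0.58  0.09  1.08 -0.   -1.71]
```

View pics/w16.png

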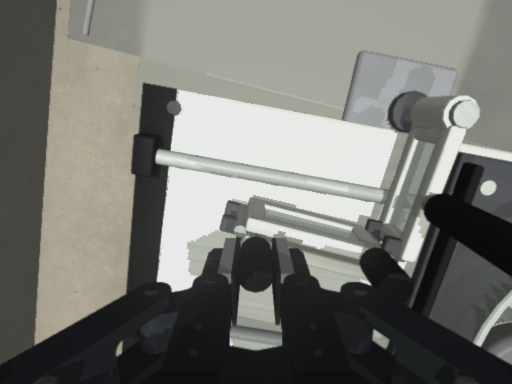

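>>> {"op": "step_arm", "data": {"moves": [[[-0.03, 0, 0, 0, 0.0109, 0.0022, 0.05], [-0.06, 0, 0, 0, 0.0213, 0.0061, 0.05], [-0.1, 0, 0, 0, 0.0309, 0.0116, 0.05], [-0.14, 0, 0, 0, 0.0396, 0.0185, 0.05], [-0.18, 0, 0, 0, 0.0471, 0.0267, 0.05], [-0.22, 0, 0, 0, 0.0532, 0.0359, 0.05], [-0.26, 0, 0, 0, 0.0578, 0.046, 0.05], [-0.28, 0, 0, 0, 0.0607, 0.0567, 0.05], [-0.28, 0, 0, 0, 0.062, 0.0677, 0.05], [-0.28, 0, 0, 0, 0.062, 0.073, 0.05], [-0.28, 0, 0, 0, 0.062, 0.0745, 0.05]]]}}

```text
clock: 39.9
tcp_pos: [0.6047, 0.0678, 0.0959]
orientation: [0.182, 0.685, 0.18, -0.682]
wrist_force: [2.9, -1.2, -2.7]
finger_gap: 0.0149
```

```bash
python3 -c "
from h import *
p,d,T=snap('wrist','w17');print(T[:3].round(4),env.get_state()['wrist_force'])"
```

```text
[[ 5.000e-03  4.952e-01 -8.688e-01  6.047e-01]
 [-7.000e-04 -8.688e-01 -4.952e-01  6.780e-02]
 [-1.000e+00  3.100e-03 -4.000e-03  9.590e-02]] [ 0.96213269 -2.26097878 -0.56008952]
```

View pics/w17.png

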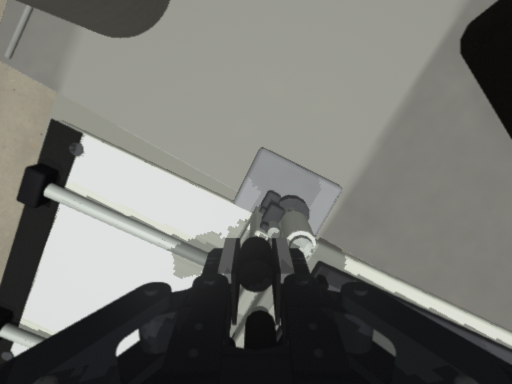

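>>> {"op": "step_arm", "data": {"moves": [[[0, 0, 0, 0, -0.001, 0.0017, 0.05], [0, 0, 0, 0, -0.002, 0.0035, 0.05], [0, 0, 0, 0, -0.003, 0.005, 0.05], [0, 0, 0, 0, -0.003, 0.005, 0.05]]]}}

```text
clock: 40.35
tcp_pos: [0.6034, 0.0678, 0.0962]
orientation: [0.183, 0.688, 0.18, -0.679]
wrist_force: [11.6, -2.0, -10.0]
finger_gap: 0.0147
```

>>> {"op": "step_arm", "data": {"moves": [[[0, 0, 0, 0, 0.002, -0.004, 0.05], [0, 0, 0, 0, 0.002, -0.004, 0.3], [0, 0, 0, 0, 0.002, -0.004, 0.3], [0, 0, 0, 0, 0.002, -0.004, 0.3], [0, 0, 0, -0.03, 0.002, -0.004, 0.3], [0, 0, 0, -0.08, 0.002, -0.004, 0.3], [0.13, 0, 0, -0.13, -0.03, -0.02, 0.35], [0.26, 0, 0, -0.14, -0.06, -0.04, 0.4], [0.39, 0, 0, -0.14, -0.1, -0.06, 0.45], [0.52, 0, 0, -0.14, -0.12, -0.06, 0.45], [0.52, 0, 0, -0.14, -0.12, -0.06, 0.45]]]}}

```text
clock: 41.45
tcp_pos: [0.5928, 0.2048, 0.2364]
orientation: [0.0, 0.712, 0.0, -0.703]
wrist_force: [-0.3, -1.1, -0.1]
finger_gap: 0.0385
```

```bash
python3 gate.py w18
```

```text
[[ 1.270e-02  8.000e-04 -9.999e-01  5.928e-01]
 [-3.000e-04 -1.000e+00 -8.000e-04  2.048e-01]
 [-9.999e-01  3.000e-04 -1.270e-02  2.364e-01]] 41.5
0.133 485 [0.5829 0.1032] 0.0081
0.1 418 [0.6087 0.0702] 0.0081
0.1 96 [0.5873 0.1156] 0.0138
0.1 245 [0.5934 0.1295] 0.0077
```

View pics/w18.png

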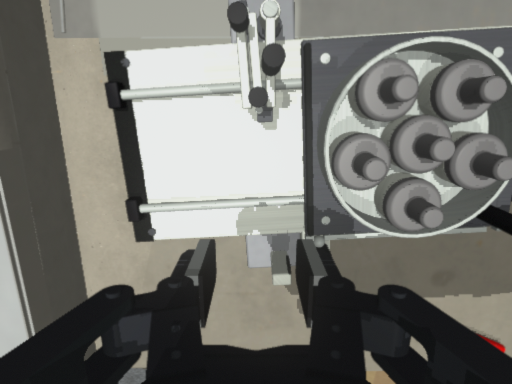

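```bash
python3 -c "
from h import *
print(go([0.6087,0.0702,0.095],np.pi+0.52))"
```

```text
(array([-0.518, -0.012, -0.005]), array([ 0.1415,  0.1329, -0.0132]))
```

>>> {"op": "step_arm", "data": {"moves": [[[-0.13, -0.01, -0.005, 0, 0.045, -0.005, 0.35], [-0.26, -0.012, -0.005, 0, 0.09, -0.01, 0.3], [-0.39, -0.012, -0.005, 0, 0.13, -0.0135, 0.3], [-0.52, -0.012, -0.005, 0.03, 0.134, -0.0135, 0.3], [-0.52, -0.012, -0.005, 0.07, 0.134, -0.0135, 0.3], [-0.52, -0.012, -0.005, 0.11, 0.134, -0.0135, 0.3], [-0.52, -0.012, -0.005, 0.135, 0.134, -0.0135, 0.3], [-0.52, -0.012, -0.005, 0.1415, 0.134, -0.0135, 0.3], [-0.52, -0.012, -0.005, 0.1415, 0.134, -0.0135, 0.05], [-0.52, -0.012, -0.005, 0.1415, 0.134, -0.0135, 0.05], [-0.52, -0.012, -0.005, 0.1415, 0.134, -0.0135, 0.05], [-0.52, -0.012, -0.005, 0.1415, 0.134, -0.0135, 0.05]]]}}

```text
clock: 42.7
tcp_pos: [0.608, 0.0685, 0.094]
orientation: [-0.183, -0.682, -0.183, 0.684]
wrist_force: [0.6, -3.6, -20.5]
finger_gap: 0.0152
```

>>> {"op": "step_arm", "data": {"moves": [[[0, 0, 0, -0.001, -0.0015, 0.0025, 0.05], [0, 0, 0, -0.001, -0.003, 0.005, 0.05], [0, 0, 0, -0.001, -0.0045, 0.0075, 0.05], [0, 0, 0, -0.001, -0.005, 0.0087, 0.05], [0, 0, 0, -0.001, -0.005, 0.0087, 0.05]]]}}

```text
clock: 43.2
tcp_pos: [0.6029, 0.0684, 0.0955]
orientation: [0.183, 0.685, 0.182, -0.681]
wrist_force: [15.3, -2.2, -28.3]
finger_gap: 0.0148
```

>>> {"op": "step_arm", "data": {"moves": [[[0, 0, 0, 0, 0, 0.001, 0.3], [0, 0, 0, 0, 0, 0.001, 0.3], [0, 0, 0, 0, 0, 0.0, 0.3], [0, 0, 0, -0.03, 0, 0, 0.3], [0, 0, 0, -0.08, 0, 0, 0.3], [0.13, 0, 0, -0.13, -0.03, -0.02, 0.35], [0.26, 0, 0, -0.14, -0.06, -0.04, 0.4], [0.39, 0, 0, -0.14, -0.1, -0.06, 0.45], [0.52, 0, 0, -0.14, -0.12, -0.06, 0.45], [0.52, 0, 0, -0.14, -0.12, -0.06, 0.45]]]}}

```text
clock: 44.2
tcp_pos: [0.5929, 0.2056, 0.2372]
orientation: [0.002, 0.71, 0.002, -0.704]
wrist_force: [-0.0, 0.1, -0.3]
finger_gap: 0.0381
```

```bash
python3 gate.py w19; python3 -c "
import cv2;i=cv2.imread('pics/w19.png');cv2.imwrite('pics/w19c.png',cv2.resize(i[0:150,180:340],None,fx=4,fy=4,interpolation=2))"
```

```text
[[ 8.800e-03  5.100e-03 -9.999e-01  5.929e-01]
 [ 8.000e-04 -1.000e+00 -5.100e-03  2.056e-01]
 [-1.000e+00 -8.000e-04 -8.800e-03  2.372e-01]] 44.25
0.133 484 [0.5827 0.1031] 0.0081
0.1 418 [0.6048 0.0694] 0.0082
0.1 102 [0.5873 0.1156] 0.0139
0.1 249 [0.5925 0.1285] 0.008
```

View pics/w19c.png

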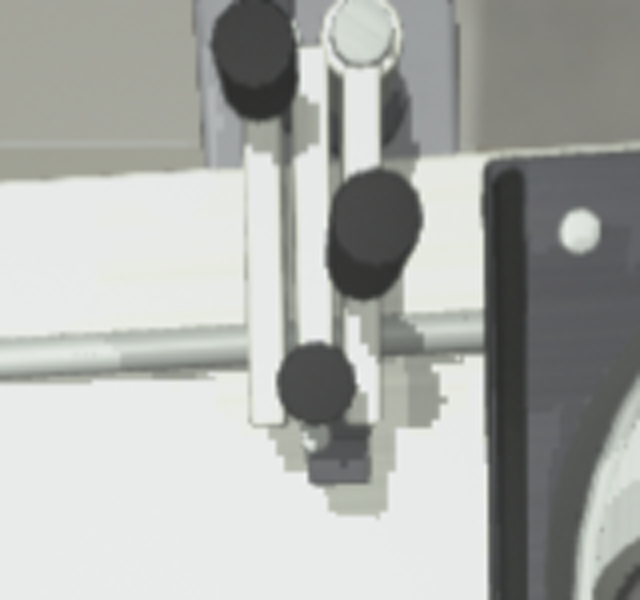

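```bash
python3 -c "
from h import *
print(go([0.5825,0.1031,0.122],np.pi))"
```

```text
(array([ 0.007, -0.009, -0.   ]), array([0.1148, 0.1007, 0.0127]))
```

>>> {"op": "step_arm", "data": {"force": 60, "moves": [[[0.005, -0.009, 0, 0, 0.045, 0.006, 0.4], [0.005, -0.009, 0, 0, 0.09, 0.011, 0.4], [0.005, -0.009, 0, 0, 0.1015, 0.0115, 0.4], [0.005, -0.009, 0, 0.04, 0.1015, 0.0115, 0.4], [0.005, -0.009, 0, 0.08, 0.1015, 0.0115, 0.4], [0.005, -0.009, 0, 0.105, 0.1015, 0.0115, 0.4], [0.005, -0.009, 0, 0.115, 0.1015, 0.0115, 0.4], [0.005, -0.009, 0, 0.115, 0.1015, 0.0115, 0.4], [0.005, -0.009, 0, 0.115, 0.1015, 0.0115, 0.05], [0.005, -0.009, 0, 0.115, 0.1015, 0.0115, 0.05], [0.005, -0.009, 0, 0.115, 0.1015, 0.0115, 0.05], [0.005, -0.009, 0, 0.115, 0.1015, 0.0115, 0.05]]]}}

```text
clock: 45.45
tcp_pos: [0.5842, 0.1024, 0.1236]
orientation: [0.001, 0.708, 0.0, -0.706]
wrist_force: [-3.4, -1.5, 5.3]
finger_gap: 0.0142
```

```bash
python3 arc.py 0.5836 0.0585 0.5827 0.1031 0 92 9.2; python3 -c "
from h import *
p,d,T=snap('wrist','w20')"
```

```text
r 0.0446 tcp [0.5842 0.1024 0.1236]
9.2 [ 0.      0.0004 -0.0071]
18.4 [ 0.      0.002  -0.0141]
27.6 [ 0.      0.0047 -0.0208]
36.8 [ 0.0001  0.0084 -0.0269]
46.0 [ 0.0001  0.013  -0.0323]
55.2 [ 0.0001  0.0185 -0.037 ]
64.4 [ 0.0001  0.0246 -0.0407]
73.6 [ 0.0001  0.0312 -0.0434]
82.8 [ 0.0001  0.0382 -0.045 ]
92.0 [ 0.0001  0.0453 -0.0454]
```

View pics/w20.png

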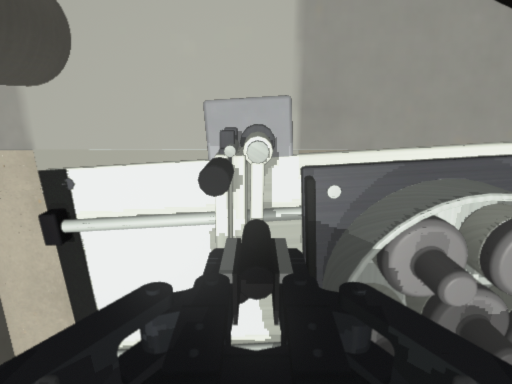

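>>> {"op": "step_arm", "data": {"moves": [[[0, 0, 0, 0, 0.0004, -0.0071, 0.05], [0, 0, 0, 0, 0.002, -0.0141, 0.05], [0, 0, 0, 0, 0.0047, -0.0208, 0.05], [0, 0, 0, 0, 0.0084, -0.0269, 0.05], [0, 0, 0, 0, 0.013, -0.0323, 0.05], [0, 0, 0, 0, 0.0185, -0.037, 0.05], [0, 0, 0, 0, 0.0246, -0.0407, 0.05], [0, 0, 0, 0, 0.0312, -0.0434, 0.05], [0, 0, 0, 0, 0.0382, -0.045, 0.05], [0, 0, 0, 0, 0.0435, -0.0454, 0.05], [0, 0, 0, 0, 0.0445, -0.0454, 0.05]]]}}

```text
clock: 46.6
tcp_pos: [0.6286, 0.0597, 0.1237]
orientation: [0.0, -0.707, -0.002, 0.707]
wrist_force: [-4.5, 6.5, 0.1]
finger_gap: 0.0138
```

```bash
python3 -c "
from h import *
p,d,T=snap('wrist','w21');print(env.get_state()['wrist_force'],T[:3].round(4))"
```

```text
[-3.76901547  4.3148721  -0.09903813] [[-1.000e-04  3.100e-03 -1.000e+00  6.286e-01]
 [ 3.500e-03 -1.000e+00 -3.100e-03  5.970e-02]
 [-1.000e+00 -3.500e-03  1.000e-04  1.237e-01]]
```

View pics/w21.png

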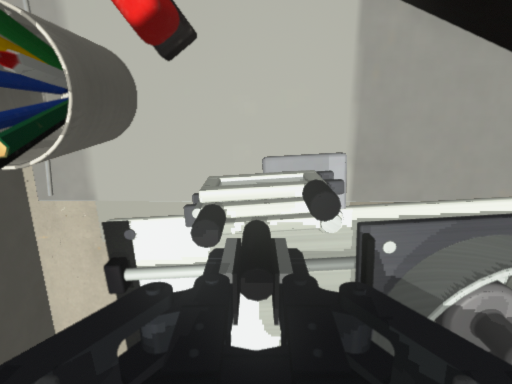

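>>> {"op": "step_arm", "data": {"moves": [[[0, 0, 0, 0, 0, 0, 0.35], [0, 0, 0, 0, 0, 0, 0.35], [0, 0, 0, 0, 0, 0, 0.35], [0, 0, 0, -0.03, 0, 0, 0.35], [0, 0, 0, -0.08, 0, 0, 0.4], [0, 0, 0, -0.12, -0.03, 0.0, 0.45], [0, 0, 0, -0.15, -0.06, 0, 0.45], [0, 0, 0, -0.16, -0.1, 0, 0.45], [0, 0, 0, -0.16, -0.11, 0, 0.45], [0, 0, 0, -0.16, -0.11, 0, 0.45]]]}}

```text
clock: 47.65
tcp_pos: [0.6285, 0.1708, 0.2843]
orientation: [0.001, 0.708, 0.003, -0.707]
wrist_force: [0.2, -0.2, -0.8]
finger_gap: 0.0382
```

```bash
python3 gate.py w22
python3 - <<'E'
from h import *
z=np.load("g.npz");p,d,T=z["p"],z["d"],z["T"];W=cloud("wrist",d,T).reshape(-1,3)
m=(abs(W[:,2]-0.072)<0.003)&(W[:,0]>0.57)&(W[:,0]<0.69)&(W[:,1]>0.02)&(W[:,1]<0.08);q=W[m]
# leaf1 edge: upper y boundary per x bin
for a in np.arange(.585,.68,.008):
    s=(q[:,0]>a)&(q[:,0]<a+.008)
    if s.sum()>5: print(round(a,3),s.sum(),np.percentile(q[s,1],[2,50,98]).round(4))
cv2.imwrite("pics/w22c.png",cv2.resize(p[0:190,100:360,::-1],None,fx=3,fy=3,interpolation=2))
E
```

```text
[[ 0.0013  0.006  -1.      0.6285]
 [ 0.0034 -1.     -0.006   0.1708]
 [-1.     -0.0034 -0.0013  0.2843]] 47.7
0.133 335 [0.6286 0.0611] 0.008
0.1 272 [0.595  0.0392] 0.0079
0.1 273 [0.6543 0.0523] 0.008
0.585 173 [0.0407 0.0544 0.065 ]
0.593 144 [0.0441 0.0518 0.0625]
0.601 214 [0.0354 0.0489 0.0633]
0.609 224 [0.0354 0.0489 0.0635]
0.617 123 [0.0362 0.0426 0.0643]
0.625 55 [0.036  0.039  0.0418]
0.633 139 [0.0371 0.0445 0.0654]
0.641 209 [0.0373 0.0509 0.0655]
0.649 86 [0.0381 0.0619 0.0665]
0.657 66 [0.0381 0.0609 0.0665]
0.665 13 [0.05   0.0533 0.0559]
```

View pics/w22c.png

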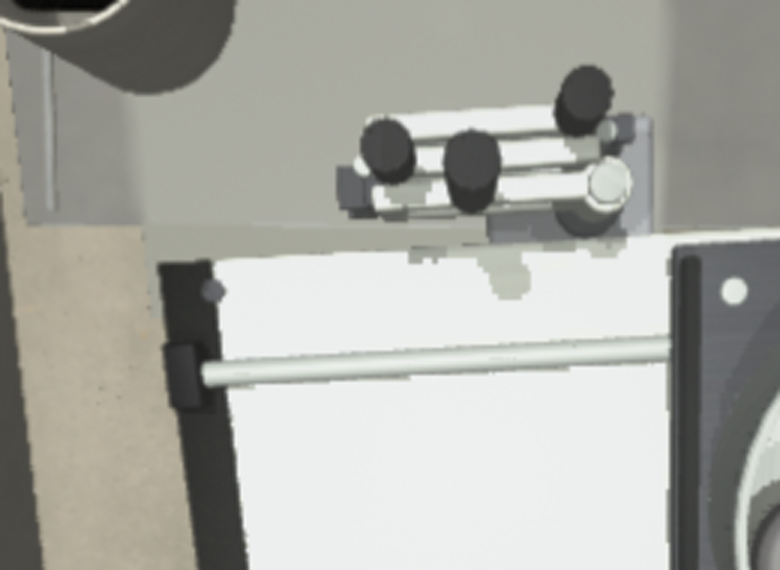

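Run:
```python
from h import *
z=np.load("g.npz");T=z["T"]
a=ray("wrist",(168.3,124),0.03,T)[0];b=ray("wrist",(322.7,116),0.03,T)[0]; v=a-b; print("rod yaw",np.degrees(np.arctan2(v[1],v[0])),a,b)
z=np.load("w9.npz");T=z["T"]; W=cloud("wrist",z["d"],T).reshape(-1,3)
m=(abs(W[:,2]-0.125)<0.004)&(W[:,0]>0.32)&(W[:,0]<0.39)&(W[:,1]>0.2)&(W[:,1]<0.27);q=W[m]
print(m.sum(),cv2.minEnclosingCircle(q[:,:2].astype(np.float32)),q[:,2].mean())
print(go([0.3557,0.2338,0.19],np.pi+0.05))
for th in ("push_post_top",):
  env.read_camera("top"); print([ (np.round(r['uv']),r['confidence']) for r in env.boxes_of("top",th)[:3]])
```

```text
rod yaw 3.180150624096044 [0.73151887 0.12259788 0.03      ] [0.55161057 0.11260196 0.03      ]
266 ((0.3562735915184021, 0.2395969182252884), 0.008932886645197868) 0.12474705151506948
(array([-0.046,  0.   ,  0.003]), array([ 0.0938, -0.0653,  0.2722]))
[(array([219., 221.]), 0.71)]
```

>>> {"op": "step_arm", "data": {"force": 40, "moves": [[[-0.02, 0, 0, 0, -0.011, 0.045, 0.45], [-0.046, 0, 0, 0, -0.022, 0.09, 0.45], [-0.046, 0, 0, 0, -0.033, 0.135, 0.45], [-0.046, 0, 0, 0.01, -0.044, 0.18, 0.45], [-0.046, 0, 0, 0.03, -0.055, 0.225, 0.45], [-0.046, 0, 0, 0.05, -0.068, 0.265, 0.45], [-0.046, 0, 0, 0.07, -0.071, 0.272, 0.45], [-0.046, 0, 0, 0.08, -0.071, 0.272, 0.45], [-0.046, 0, 0, 0.08, -0.071, 0.272, 0.45]]]}}

```text
clock: 48.7
tcp_pos: [0.3556, 0.2376, 0.2024]
orientation: [-0.016, -0.706, -0.017, 0.708]
wrist_force: [-0.5, 0.4, 0.1]
finger_gap: 0.0386
```

Run:
```python
from h import *
p,d,T=snap("wrist","w23"); W=cloud("wrist",d,T).reshape(-1,3)
m=(abs(W[:,2]-0.125)<0.004)&(W[:,0]>0.32)&(W[:,0]<0.39)&(W[:,1]>0.21)&(W[:,1]<0.27);q=W[m]
print(T[:3].round(4),env.get_state()["joint_pos"].round(2));
if len(q): print(m.sum(),cv2.minEnclosingCircle(q[:,:2].astype(np.float32)))
print(go([0.3563,0.2396,0.106],np.pi+0.053))
```

```text
[[-0.0034  0.047  -0.9989  0.3556]
 [ 0.0014 -0.9989 -0.047   0.2376]
 [-1.     -0.0016  0.0033  0.2024]] [ 0.4   0.05 -0.38  1.15  0.   -1.22]
495 ((0.35620778799057007, 0.24043868482112885), 0.008914273232221603)
(array([-0.006,  0.002,  0.002]), array([ 0.0974, -0.0015, -0.    ]))
```

View pics/w23.png

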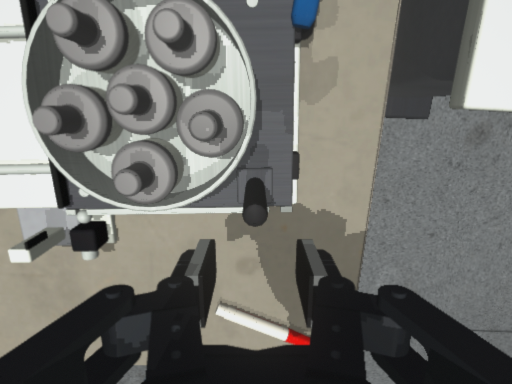

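>>> {"op": "step_arm", "data": {"moves": [[[-0.006, 0.002, 0.002, 0.04, -0.002, 0, 0.45], [-0.006, 0.002, 0.002, 0.075, -0.002, 0, 0.45], [-0.006, 0.002, 0.002, 0.092, -0.002, 0, 0.45], [-0.006, 0.002, 0.002, 0.097, -0.002, 0, 0.45], [-0.006, 0.002, 0.002, 0.097, -0.002, 0, 0.45], [-0.006, 0.002, 0.002, 0.097, -0.002, 0, 0.1], [-0.006, 0.002, 0.002, 0.097, -0.002, 0, 0.1], [-0.006, 0.002, 0.002, 0.097, -0.002, 0, 0.1], [-0.006, 0.002, 0.002, 0.097, -0.002, 0, 0.1]]]}}

```text
clock: 49.65
tcp_pos: [0.3559, 0.2403, 0.1078]
orientation: [-0.018, -0.707, -0.019, 0.707]
wrist_force: [-4.9, -1.3, 5.9]
finger_gap: 0.0166
```

Run:
```python
from h import *
T=pose();print(T[:3].round(4))
for dd in (0.004,.01,.02,.04,.06,.08,.1,.12,.14,.16,.18,.186,.19): print(dd,(T[:3,:3].T@np.array([dd*np.cos(.0545),dd*np.sin(.0545),0])).round(4))
```

```text
[[-2.000e-04  5.280e-02 -9.986e-01  3.559e-01]
 [ 9.000e-04 -9.986e-01 -5.280e-02  2.403e-01]
 [-1.000e+00 -1.000e-03  1.000e-04  1.078e-01]]
0.004 [-0.    -0.    -0.004]
0.01 [-0.   -0.   -0.01]
0.02 [-0.   -0.   -0.02]
0.04 [-0.     -0.0001 -0.04  ]
0.06 [-0.     -0.0001 -0.06  ]
0.08 [-0.     -0.0001 -0.08  ]
0.1 [-0.     -0.0002 -0.1   ]
0.12 [-0.     -0.0002 -0.12  ]
0.14 [-0.     -0.0002 -0.14  ]
0.16 [-0.     -0.0003 -0.16  ]
0.18 [-0.     -0.0003 -0.18  ]
0.186 [-0.     -0.0003 -0.186 ]
0.19 [-0.     -0.0003 -0.19  ]
```

>>> {"op": "step_arm", "data": {"moves": [[[0, 0, 0, 0, 0, -0.002, 0.1], [0, 0, 0, 0, 0, -0.004, 0.1], [0, 0, 0, 0, 0, -0.007, 0.1], [0, 0, 0, 0, 0, -0.011, 0.1], [0, 0, 0, 0, 0, -0.016, 0.1], [0, 0, 0, 0, 0, -0.022, 0.1], [0, 0, 0, 0, 0, -0.029, 0.1], [0, 0, 0, 0, 0, -0.036, 0.1], [0, 0, 0, 0, 0, -0.043, 0.1], [0, 0, 0, 0, 0, -0.05, 0.1], [0, 0, 0, 0, 0, -0.057, 0.1], [0, 0, 0, 0, 0, -0.064, 0.1]]]}}

```text
clock: 50.85
tcp_pos: [0.4199, 0.2442, 0.1076]
orientation: [-0.018, -0.706, -0.02, 0.708]
wrist_force: [-4.5, 3.9, -1.6]
finger_gap: 0.0165
```

>>> {"op": "step_arm", "data": {"moves": [[[0, 0, 0, 0, 0, -0.006, 0.1], [0, 0, 0, 0, 0, -0.013, 0.1], [0, 0, 0, 0, 0, -0.02, 0.1], [0, 0, 0, 0, 0, -0.027, 0.1], [0, 0, 0, 0, 0, -0.034, 0.1], [0, 0, 0, 0, 0, -0.041, 0.1], [0, 0, 0, 0, 0, -0.048, 0.1], [0, 0, 0, 0, 0, -0.055, 0.1], [0, 0, 0, 0, 0, -0.062, 0.1], [0, 0, 0, 0, 0, -0.068, 0.1], [0, 0, 0, 0, 0, -0.074, 0.1], [0, 0, 0, 0, 0, -0.08, 0.1]]]}}

```text
clock: 52.05
tcp_pos: [0.5003, 0.2491, 0.1076]
orientation: [-0.017, -0.706, -0.02, 0.708]
wrist_force: [-4.3, 3.9, -0.2]
finger_gap: 0.0167
```

Run:
```python
from h import *
T=pose();e=np.array([np.cos(.0545),np.sin(.0545),0]);print((T[:3,3]-[.3559,.2403,.1078])@e, np.cross(e,(T[:3,3]-[.3559,.2403,.1078]))[2])
snap("wrist","w24")
```

```text
0.14464716763096785 0.0008855776898327693
```

View pics/w24.png

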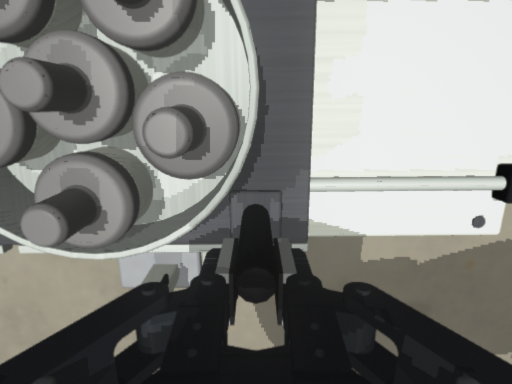

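>>> {"op": "step_arm", "data": {"moves": [[[0, 0, 0, 0, 0, -0.006, 0.1], [0, 0, 0, 0, 0, -0.012, 0.1], [0, 0, 0, 0, 0, -0.018, 0.1], [0, 0, 0, 0, 0, -0.024, 0.1], [0, 0, 0, 0, 0, -0.03, 0.1], [0, 0, 0, 0, 0, -0.035, 0.1], [0, 0, 0, 0, 0, -0.039, 0.1], [0, 0, 0, 0, 0, -0.042, 0.1], [0, 0, 0, 0, 0, -0.044, 0.1], [0, 0, 0, 0, 0, -0.045, 0.1], [0, 0, 0, 0, 0, -0.045, 0.1]]]}}

```text
clock: 53.2
tcp_pos: [0.5457, 0.2518, 0.1079]
orientation: [-0.017, -0.706, -0.021, 0.708]
wrist_force: [-6.8, 3.7, 1.2]
finger_gap: 0.0166
```

Run:
```python
from h import *
T=pose();e=np.array([np.cos(.0545),np.sin(.0545),0]);print((T[:3,3]-[.3559,.2403,.1078])@e, np.cross(e,(T[:3,3]-[.3559,.2403,.1078]))[2])
print(env.get_state()["wrist_force"])
```

```text
0.19014647982049407 0.0011752724842878145
[-6.77815011  3.74043536  1.23259931]
```

Travel reads 0.190. Releasing and lifting to check.

>>> {"op": "step_arm", "data": {"moves": [[[0, 0, 0, 0, 0, 0, 0.3], [0, 0, 0, 0, 0, 0, 0.45], [0, 0, 0, 0, 0, 0, 0.45], [0, 0, 0, 0, 0, 0, 0.45], [0, 0, 0, -0.03, 0, 0, 0.45], [0, 0, 0, -0.07, 0, 0, 0.45], [0, 0, 0, -0.12, 0, 0, 0.45], [0, 0, 0, -0.17, -0.02, 0, 0.45], [0, 0, 0, -0.2, -0.04, 0.0, 0.45], [0, 0, 0, -0.2, -0.04, 0.0, 0.45]]]}}

```text
clock: 54.2
tcp_pos: [0.5462, 0.2933, 0.3145]
orientation: [0.016, 0.71, 0.023, -0.704]
wrist_force: [1.2, -0.6, 0.3]
finger_gap: 0.0382
```

Run:
```python
from h import *
p,d,T=snap("wrist","w25"); W=cloud("wrist",d,T).reshape(-1,3); print(T[:3].round(4))
c0=np.array([.3560,.2400]);e=np.array([np.cos(.0545),np.sin(.0545)])
m=(abs(W[:,2]-0.125)<0.004)&(np.hypot(*(W[:,:2]-[.546,.251]).T)<0.025);q=W[m]
c,r=cv2.minEnclosingCircle(q[:,:2].astype(np.float32));print("post",m.sum(),c,r,"travel",(np.array(c)-c0)@e)
print(tin(d,T,c0=(.446+.1898,.168+.0104)))
t0=np.array([.4467,.168]);print((np.array(tin(d,T,c0=(.446+.1898,.168+.0104))[0])-t0)@e)
snap("top","t6",(140,80,300,280),3.5)
```

```text
[[ 0.0077  0.0551 -0.9985  0.5462]
 [ 0.0091 -0.9984 -0.055   0.2933]
 [-0.9999 -0.0087 -0.0082  0.3145]]
post 255 (0.545574426651001, 0.25204795598983765) 0.008973314426839352 travel 0.18994924320978818
(array([0.63613262, 0.17784253]), 2808, np.float64(0.0022292540597930663), np.float64(0.08102213336608644), np.float64(0.03839347174886848))
0.18968750655557254
```

View pics/w25.png

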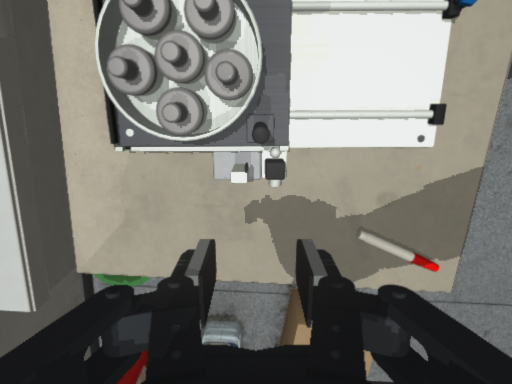

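View pics/t6.png

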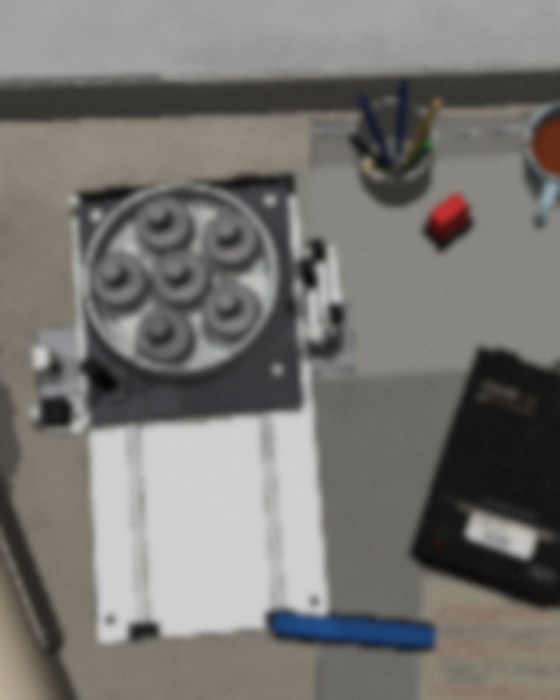

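Run:
```python
from h import *
snap("top","t7");
```

```text
(no output)
```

View pics/t7.png

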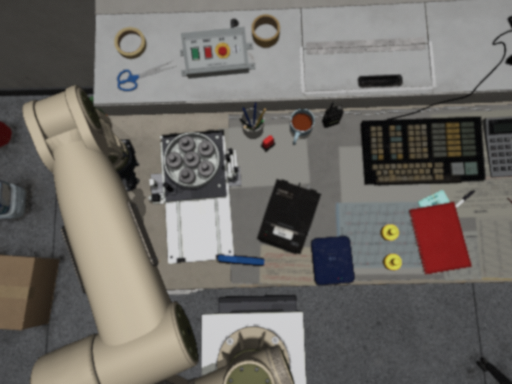

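The desk has no grey pots left. The mug at (302,122), stamp at (267,143) and reader at (332,260) are where they started. Handing in.

```bash
python3 -c "
from workcell import env
print(env.hand_in(), env.get_state()['clock'])"
```

```text
the job is handed in; nothing more can be done
the job is handed in; nothing more can be done
```

The job is done and handed in, at about 54 s of robot time. No check failed by the end, though one gate fold had to be done again.

- **Pots:** Five grey pots stood on the desk. All five are in the tin beside pot0, one in the middle and the others round it. All six lids measured 82.5 mm high, which means every pot stands flat on the floor. I checked this before moving the gate or the carriage, and the final pictures show the pots still in place. No grey pots are left on the desk, and the yellow look-alikes were not touched.
- **Gate:** I folded the end leaf onto the middle one, those two onto the first leaf, then swung the stack round to its parked position. After the middle fold I let go badly and dragged that leaf open by about 5°. I pressed it shut again before moving the first leaf. At the last check the first leaf was within about 0.5° of parallel to the slide rod. The other two lay flat on it to within about 1°.
- **End leaf at the start:** The end leaf was already about 6° ajar in the first pictures. I left it like that while loading.
- **Carriage:** I gripped the push post and led it through slowly. After release it rested at 0.190 m by the post and 0.1897 m by the tin, which is the window station.
- **Bystanders:** The card reader, stamp and mug show at the same spots as in the first pictures.

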